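# Scoop walnuts from the bin into the snack drawer

## Robot

A 6-joint arm with a two-finger parallel gripper is mounted at the origin on the work surface. World frame = base frame: x ahead of the robot, y to its left, z up, the work surface at z = 0. Lengths are in m, angles in degrees, forces in N, time in s.
With the tool pointing down it reaches from about 0.4 to 0.825 m from the base axis. Payload 7 kg.
Tool frame: the origin (TCP) lies at the very end of the fingers, on their centre line; the grasp point (between the pads) lies 19 mm behind it; x points along the fingers, y is the direction in which the jaws open and shut, and the axes are right-handed (so a half turn about x gives the same grasp; the last joint's range is limited). The gripper opens to 88 mm and grips with 3 to 60 N. Pads are 19 mm wide; open, the fingers measure 130 mm over their backs; the gripper's body (78 mm by 193 mm) begins 47 mm behind the grasp point.
Start: joints at [-52.764, 20.546, 0.682, 0, -70.136, -16.507], TCP at [0.239, -0.631, 0.227] pointing down, gripper open.
Joint ranges: [-176.03, 176.03], [-82.01, 121.73], [-58.28, 71.71], [-173.87, 95.51], [-174.79, -0.11], [-173.66, 173.66]. Speed limits (degrees/s): [136.94, 136.94, 172.46, 180, 180, 180].

## Interface

Orientations are given as [roll, pitch, yaw] about the fixed x, y, z axes, in that order (R = Rz(yaw) Ry(pitch) Rx(roll)).
In Python, from plant import monitor, eyes, ticket gives the robot as it stands. The module is installed in compiled form; this text tells all that it offers.
- The arm moves only by the shell command python3 -m crank 'ROWS'. ROWS is JSON, a list of rows, each an object with "linear": the shift along the world's x, y, z in units of 60 mm (1.0 is 60 mm), a list of three; "rot": the turn, a rotation vector about the world's x, y, z in units of 5 degrees (1.0 is 5 degrees), a list of three; "hand": the opening, from 0 (shut) to 1 (fully open). In form: [{"linear": [tx, ty, tz], "rot": [ax, ay, az], "hand": hand}, ...]. A call has 1 to 20 rows; each row shifts and turns the pose as measured when the row begins; what a row does not reach is not made up. A row lasts 1/8 s, in which the tool goes at most 62.5 mm and 10.7 degrees, less where a joint would pass 70% of its speed; a pose out of reach is approached as far as the arm can. A call is refused whole if a number of a shift passes 1 or a number of a turn 1, either way. A call with a gripper value outside its range is refused whole. The fingers move at their own pace and stop on an object; the grip force is fixed at half the most. Time passes only in rows, so rows that do not move let the fingers close. It gives the time, the measured TCP pose, the force and the opening at its end, in the units of the state.
- monitor.get_obs(): the state, without advancing time (a new reading comes with each control period).
- eyes.snapshot(name): name is "scene" or "top" or "wrist"; returns a dict with "image" (480x640x3 uint8, red, green, blue), "depth" (480x640 float32, m along the optical axis (not along the pixel's ray), 0 where there is no reading), "K" (3x3 intrinsics, pixels), "camera_from_world" (4x4, takes a point from world to camera coordinates); the wrist camera has in their place "hand_eye" (4x4, takes a point from camera to tool coordinates, whose origin is the TCP and whose axes are the tool frame's). Camera axes: x right, y up, looking along -z (the intrinsics and any distortion apply to the point x, -y, -z); pixel columns grow to the right and rows downward; lengths in m; the calibration is good to about 2 mm. The wrist camera is an equidistant fisheye: a pixel r from the principal point sees the ray r / f radians off the axis. A picture is of the moment at which its call begins: read the wrist's pose just before it.
- ticket.close_job(): hands the job in, once; it reports no verdict.
The state is a dict: "clock": time; "joint_pos": joint angles; "qvel": joint speeds; "tau": joint torques, N m; "tool_pos": TCP position; "orientation": TCP orientation; "force": force on the tool from outside, world axes, zero at the start; "moment": the same for the moment, N m; "opening": finger opening in m.
Only numpy, scipy, OpenCV 4.12 (cv2) and the standard library are available. Lean on these libraries where they do the work, as an engineer would, in place of code of your own. Each camera call takes 0.05 s, during which the arm holds its last target.

## Task

Using the metal scoop, move at least three of the five walnuts from the nut bin into the open drawer, without touching the nuts with the gripper and without leaving any nut lying outside bin and drawer. Then slide the drawer fully shut and leave the scoop lying flat on the bare counter. Do not disturb the mug, the jar or the pepper mill.

Things in the scene. Friction and masses are not known exactly. Their poses are not given: they have to be found in the camera images.
- scoop_grip (a point): Where to grip the bare metal scoop: on the axis of its straight handle (22 mm wide across y, 20 mm thick, 125 mm long), which rises backwards from the back wall at 40 degrees. This point is 46 mm behind the back wall, 74.6 mm above the underside. Axes: x to the nose, y across, z up from the underside.
- scoop: The same scoop (about 0.18 kg), origin under its blade 50 mm ahead of the back wall, x to the nose, z up. Blade: flat floor 115 mm long (x), 96 mm wide, 2 mm thick, side walls 32 mm high that stop 33 mm short of the nose, back wall 60 mm high, open at the nose (x = +65 mm). It starts standing flat on its underside on the counter.
- bin_floor (a point): Point on the middle line of the inner floor of the fixed white nut bin, 12 mm above the counter; x along, y across, z up. Flat floor from x = -165 mm (vertical back wall, 30 mm high) to +110 mm, whence the far end slopes up at 45 degrees to 65 mm above the floor. Inner width 116 mm; side walls 65 mm above the floor, walls 6 mm thick. The nuts start at x from -40 to +100 mm.
- nut0: one of five walnuts, brown, 44 mm long (own x axis) and 36 mm thick, about 16 g, origin at its centre; all start loose in the nut bin, mostly towards its sloping end; they roll
- nut1: one of five walnuts, brown, 44 mm long (own x axis) and 36 mm thick, about 16 g, origin at its centre; all start loose in the nut bin, mostly towards its sloping end; they roll
- nut2: one of five walnuts, brown, 44 mm long (own x axis) and 36 mm thick, about 16 g, origin at its centre; all start loose in the nut bin, mostly towards its sloping end; they roll
- nut3: one of five walnuts, brown, 44 mm long (own x axis) and 36 mm thick, about 16 g, origin at its centre; all start loose in the nut bin, mostly towards its sloping end; they roll
- nut4: one of five walnuts, brown, 44 mm long (own x axis) and 36 mm thick, about 16 g, origin at its centre; all start loose in the nut bin, mostly towards its sloping end; they roll
- drawer_floor (a point): Middle of the drawer's inner floor, about 22 mm above the counter (moves with the drawer); x points into the cabinet, y across, z up. Inside 215 mm (x) by 198 mm (y), walls about 66 mm above this floor. Open from above only in front of the cabinet, whose edge is at x = opening - 0.1135 m in this frame. Cabinet fixed, 110 mm high, 240 mm wide, 260 mm deep.
- unit_drawer0_handle (a point): Middle of the drawer's horizontal bar handle (along the drawer's y, 120 mm long, about 10 mm thick), 35 mm in front of the drawer's face, 72 mm above the counter. Axes as the drawer's: +x is the closing direction.
- unit_drawer0 (a joint): Drawer opening in m: 0 is shut, starts at about 0.15 to 0.175, end stop at 0.18. It slides with light friction (1 to 2 N).
- mug: White mug, 82 mm across, 92 mm high, origin under its centre; leave alone.
- jar: Glass jar with lid, 72 mm across, 120 mm high, origin under its centre; leave alone.
- mill: Wooden pepper mill, 56 mm across, 170 mm high, origin under its centre; leave alone.
Things that resemble listed ones, but are neither listed nor needed, are in the scene too. Of the things that look like the scoop, the larger one is meant.

How it is judged:
By the outcome, as a careful person would: the job done as asked, in the order asked, and still so for the second after the job is handed in, with the robot touching nothing.
It also fails if it takes over 72 s, if anything falls off the work surface, if the arm or the gripper's body presses on something with over 40 N, if the wrist force passes 120 N, or if a joint passes its speed limit or range.

## Working session

There is one attempt and no reset: what is moved stays moved. The work goes in short steps, Python scripts to look and compute and a shell command to move; the robot and the scene stay as the last step left them, time stands still between calls to the robot, and variables do not carry over. Pictures are saved under pics/ and viewed, and the job is handed in when it is done.

```bash
mkdir -p pics
cat > h.py <<'E'
import numpy as np, cv2
from plant import monitor, eyes, ticket
def snap(n, fn=None):
    s=eyes.snapshot(n)
    if fn: cv2.imwrite('pics/'+fn, cv2.cvtColor(s['image'],cv2.COLOR_RGB2BGR))
    return s
def ray(s,u,v):
    K=s['K'];T=s['camera_from_world'];R=T[:3,:3];c=-R.T@T[:3,3]
    d=np.array([(u-K[0,2])/K[0,0],-(v-K[1,2])/K[1,1],-1.])
    return c,R.T@d
def onz(s,u,v,z):
    c,d=ray(s,u,v); return c+d*(z-c[2])/d[2]
def dep(s,u,v):
    c,d=ray(s,u,v); return c+d*s['depth'][int(v),int(u)]
def cloud(s):
    K=s['K'];T=s['camera_from_world'];R=T[:3,:3];c=-R.T@T[:3,3]
    v,u=np.mgrid[:480,:640]
    d=np.stack([(u-K[0,2])/K[0,0],-(v-K[1,2])/K[1,1],-np.ones(u.shape)],-1)
    return c+(d@R)*s['depth'][...,None]
def proj(s,p):
    T=s['camera_from_world'];q=T[:3,:3]@np.array(p)+T[:3,3]
    K=s['K'];return K[0,0]*q[0]/-q[2]+K[0,2], K[1,1]*(-q[1])/-q[2]+K[1,2]
E
python3 - <<'E'
from h import *
for n in ['top','scene','wrist']:
    s=snap(n,n+'0.png'); print(n,s['K'].tolist(), s.get('camera_from_world',s.get('hand_eye')).round(4).tolist())
print(monitor.get_obs())
E
```

```text
top [[473.43383574935064, 0.0, 319.85476225083397], [0.0, 473.43383574935064, 239.42398639641667], [0.0, 0.0, 1.0]] [[0.0183, -0.9998, -0.002, 0.0379], [0.9795, 0.0176, 0.2008, -0.5617], [-0.2008, -0.0056, 0.9796, -0.8681], [0.0, 0.0, 0.0, 1.0]]
scene [[488.2447038824529, 0.0, 316.48219472117813], [0.0, 488.2447038824529, 238.72397034709067], [0.0, 0.0, 1.0]] [[0.2023, 0.9793, -0.0014, -0.1635], [-0.5186, 0.1083, 0.8481, 0.208], [0.8307, -0.1709, 0.5298, -1.7061], [0.0, 0.0, 0.0, 1.0]]
wrist [[371.64829954431775, 0.0, 322.26769799270033], [0.0, 371.64829954431775, 238.44496729248314], [0.0, 0.0, 1.0]] [[0.0008, 0.3048, -0.9524, -0.1583], [1.0, -0.0016, 0.0003, -0.0004], [-0.0014, -0.9524, -0.3048, -0.0832], [0.0, 0.0, 0.0, 1.0]]
{'clock': 0.15, 'joint_pos': array([-5.27641053e+01,  2.05817051e+01,  6.45845555e-01, -1.37189541e-02,
       -7.01364023e+01, -1.65079851e+01]), 'qvel': array([ 0.0552073 , -0.12710428,  0.188856  ,  0.12980752,  0.01432474,
       -0.00208112]), 'tau': array([-9.34975324e-04, -5.83276033e+01,  2.93288559e+01,  7.00118557e+00,
        8.78298859e-03, -1.18904500e-04]), 'tool_pos': array([ 0.23875213, -0.63096821,  0.22584436]), 'orientation': array([ 96.38880847,  89.92659576, 117.1120485 ]), 'force': array([-0.08456905,  0.14905637,  0.15437916]), 'moment': array([ 0.07438629, -0.00356519,  0.00464829]), 'opening': 0.08771394638458593}
```

View pics/top0.png

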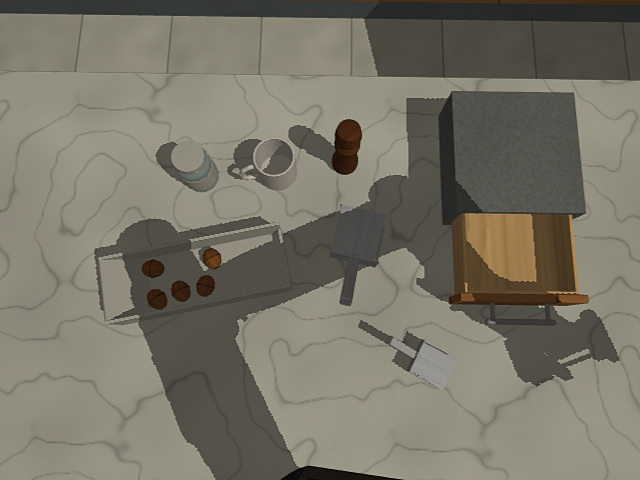

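View pics/scene0.png

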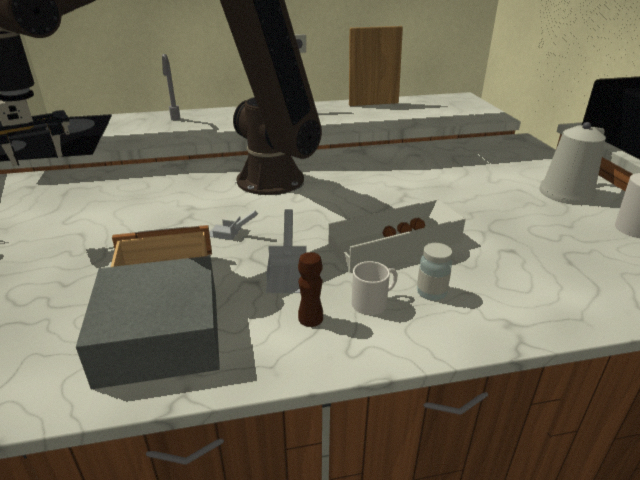

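View pics/wrist0.png

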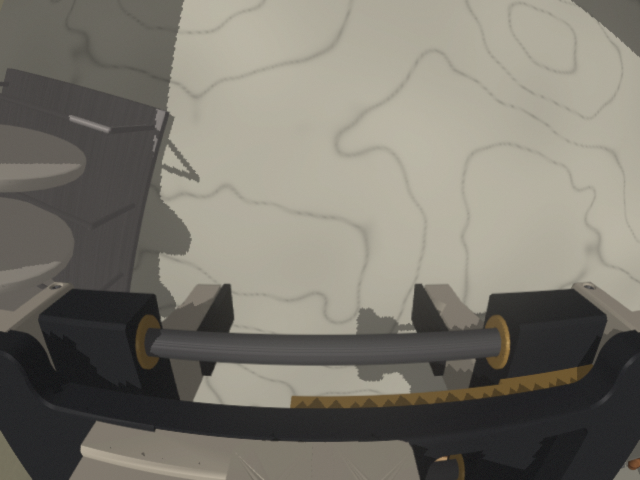

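Run:
```python
from h import *
s=snap('top'); c=s['image']; cv2.imwrite('pics/b1.png',cv2.cvtColor(cv2.resize(c[205:335,85:305],None,fx=3.6,fy=3.6,interpolation=cv2.INTER_CUBIC),cv2.COLOR_RGB2BGR))
cv2.imwrite('pics/b2.png',cv2.cvtColor(cv2.resize(c[190:400,310:600],None,fx=2.7,fy=2.7,interpolation=cv2.INTER_CUBIC),cv2.COLOR_RGB2BGR))
```

```text
(no output)
```

View pics/b1.png

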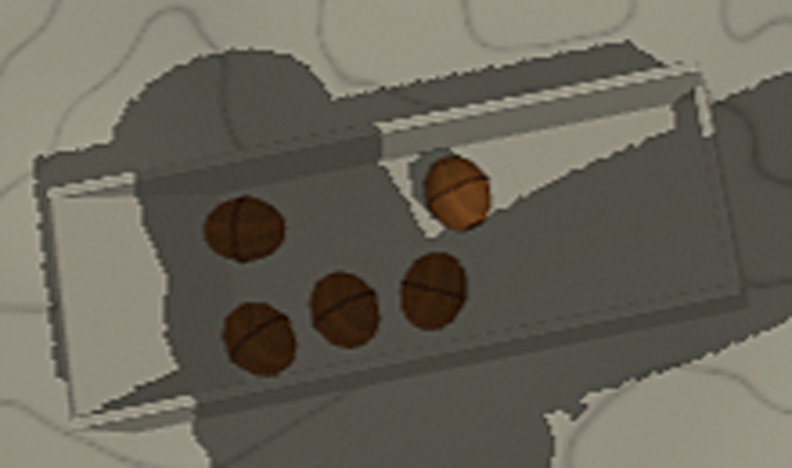

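View pics/b2.png

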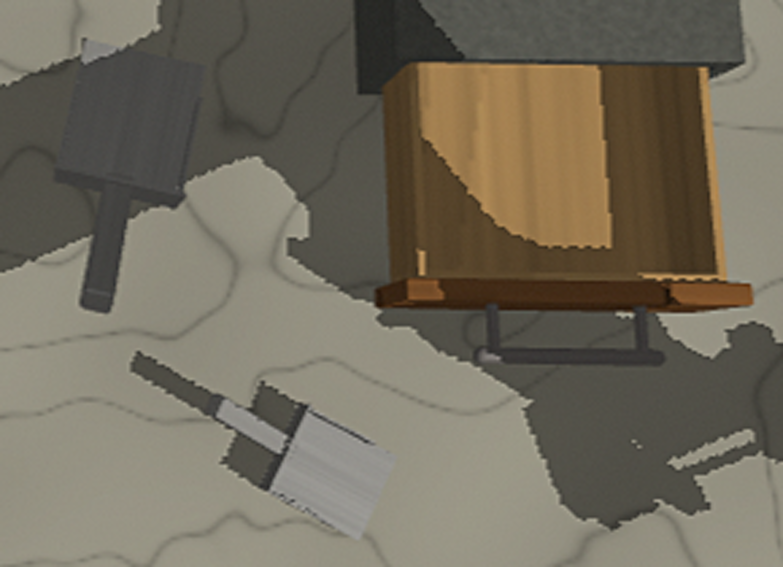

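Run:
```python
from h import *
s=snap('top'); P=cloud(s)
def f(a,**k):print(a,P[int(k['v']),int(k['u'])].round(4))
# bin corners (top rim), via crop coords /3.6
for nm,(a,b),z in [('slope-far',(52,190),.077),('slope-near',(75,420),.077),('far side right end',(690,72),.077),('back wall far',(706,100),.042),('back near',(745,298),.05)]:
    u,v=a/3.6+85,b/3.6+205; print(nm,u,v,onz(s,u,v,z).round(4), P[int(v),int(u)].round(4))
# bin: points with z 0.07..0.085 in region
R=P[205:335,85:305].reshape(-1,3)
m=(R[:,2]>.066)&(R[:,2]<.085)
q=R[m]; print('rim',m.sum(), q.min(0),q.max(0), cv2.minAreaRect((q[:,:2]*1000).astype(np.float32)))
m=(R[:,2]>.009)&(R[:,2]<.018); q=R[m]; print('floor',len(q),q[:,2].mean(),cv2.minAreaRect((q[:,:2]*1000).astype(np.float32)))
# nuts by colour
hsv=cv2.cvtColor(s['image'],cv2.COLOR_RGB2HSV)
mk=((hsv[...,0]<20)&(hsv[...,1]>120)).astype(np.uint8); mk[:,:90]=0; mk[:,300:]=0; mk[:200]=0; mk[340:]=0
n,l,st,ce=cv2.connectedComponentsWithStats(mk)
for i in range(1,n):
    if st[i,4]>30: print('nut',ce[i],st[i,4],onz(s,*ce[i],.030).round(4))
# scoop: blade
for nm,(a,b),z in [('noseL',(85,40),.002),('noseR',(203,65),.002),('backL',(57,172),.06),('backR',(182,203),.06),('hend L',(80,300),.115),('hendR',(108,308),.115)]:
    u,v=a/2.7+310,b/2.7+190; print(nm,u,v,onz(s,u,v,z).round(4), P[int(v),int(u)].round(4))
for nm,(a,b) in [('handle1',(120,190)),('h2',(110,240)),('h3',(100,280)),('floor',(130,110)),('floor2',(145,70)),('bar',(580,357)),('barL',(490,356)),('barR',(655,357)),('faceL',(400,300)),('drfloor',(500,150)),('drfl',(560,220)),('cab edge L',(390,80)),('cab front',(500,60)),('cab front R',(720,60))]:
    u,v=a/2.7+310,b/2.7+190; print(nm,u,v, P[int(round(v)),int(round(u))].round(4))
```

```text
slope-far 99.44444444444444 257.77777777777777 [0.5138 0.4655 0.077 ] [0.5149 0.4653 0.0795]
slope-near 105.83333333333333 321.66666666666663 [0.3948 0.4403 0.077 ] [0.3959 0.4422 0.0766]
far side right end 276.66666666666663 225.0 [0.5837 0.1315 0.077 ] [0.5842 0.133  0.0746]
back wall far 281.1111111111111 232.77777777777777 [0.5762 0.1256 0.042 ] [0.5837 0.1283 0.0151]
back near 291.94444444444446 287.77777777777777 [0.4662 0.1002 0.05  ] [0.4685 0.1026 0.0419]
rim 2100 [0.39230642 0.10233457 0.06600157] [0.58991634 0.46928877 0.08154864] ((490.8021240234375, 287.340576171875), (128.66143798828125, 351.37213134765625), 12.537160873413086)
floor 5642 0.012026974561135875 ((488.9743347167969, 282.77178955078125), (123.15450286865234, 343.063720703125), 12.577447891235352)
nut [211.62847222 258.32986111] 288 [0.5241 0.2636 0.03  ]
nut [152.60327869 268.24590164] 305 [0.502  0.3797 0.03  ]
nut [205.01013514 285.28040541] 296 [0.47   0.2732 0.03  ]
nut [180.35973597 290.72937294] 303 [0.4584 0.321  0.03  ]
nut [156.73801917 298.64536741] 313 [0.4421 0.3662 0.03  ]
noseL 341.48148148148
[... 807 characters left out ...]
37037037037 215.92592592592592 [ 6.245e-01 -4.330e-02 -2.000e-04]
bar 524.8148148148148 322.2222222222222 [ 0.4083 -0.3333  0.0762]
barL 491.48148148148147 321.85185185185185 [ 0.4071 -0.2702  0.0776]
barR 552.5925925925926 322.2222222222222 [ 0.4093 -0.3853  0.0756]
faceL 458.14814814814815 301.1111111111111 [ 0.4441 -0.2095  0.0827]
drfloor 495.18518518518516 245.55555555555554 [ 0.5608 -0.3059  0.0226]
drfl 517.4074074074074 271.48148148148147 [ 0.5107 -0.347   0.0225]
cab edge L 454.44444444444446 219.62962962962962 [ 0.6098 -0.221   0.0371]
cab front 495.18518518518516 212.22222222222223 [ 0.609  -0.2784  0.1064]
cab front R 576.6666666666666 212.22222222222223 [ 0.6108 -0.4295  0.1099]
```

```bash
cat >> h.py <<'E'
from scipy.spatial.transform import Rotation as Ro
def pose():
    o=monitor.get_obs(); return o, Ro.from_euler('xyz',o['orientation'],degrees=True).as_matrix(), o['tool_pos']
E
python3 - <<'E'
from h import *
o,R,p=pose(); print(R.round(3))
s=snap('top'); P=cloud(s)
# refine scoop yaw with the blade region in depth/colour: grey unsaturated polygon
reg=P[190:310,320:400].reshape(-1,3)
m=(reg[:,2]>.06)&(reg[:,2]<.13); q=reg[m]
v,_,_,_=cv2.fitLine(q[:,:2].astype(np.float32),cv2.DIST_L2,0,0.01,0.01).ravel()[:4],0,0,0
print('handle',len(q),v,np.degrees(np.arctan2(v[1],v[0])), q.mean(0))
l=cv2.fitLine(q[:,:2].astype(np.float32),cv2.DIST_L2,0,0.01,0.01).ravel()
for z in (.088,):
    w=q[abs(q[:,2]-z)<.004]; print('handle at z',z,w.mean(0),w.min(0),w.max(0))
# drawer handle line
reg=P[305:330,480:565].reshape(-1,3); q=reg[(reg[:,2]>.066)&(reg[:,2]<.09)]; 
print('bar',q.mean(0),cv2.minAreaRect((q[:,:2]*1000).astype(np.float32)))
reg=P[285:312,440:595].reshape(-1,3); q=reg[(reg[:,2]>.07)]; print('face',q.max(0),q.min(0),cv2.minAreaRect((q[:,:2]*1000).astype(np.float32)))
reg=P[85:235,430:590].reshape(-1,3); q=reg[(reg[:,2]>.1)&(reg[:,2]<.12)]; print('cab',q.max(0),q.min(0),cv2.minAreaRect((q[:,:2]*1000).astype(np.float32)))
for n,a,b,c_,d in [('jar',165,140,220,195),('mug',230,135,300,190),('mill',328,115,365,178)]:
    q=P[b:d,a:c_].reshape(-1,3); q=q[q[:,2]>.07]; print(n,q.mean(0),q.min(0),q.max(0))
E
```

```text
[[-0.    -0.354  0.935]
 [ 0.001  0.935  0.354]
 [-1.     0.001 -0.   ]]
handle 538 [ 0.9724579  -0.23307873  0.4739814  -0.00681418] -13.478396 [ 0.47398141 -0.00681418  0.09262625]
handle at z 0.088 [ 0.4802119  -0.00725333  0.08812148] [ 0.46206852 -0.01894582  0.08412033] [0.48664856 0.00700831 0.09160772]
bar [ 0.41315286 -0.32501802  0.07566422] ((421.1539306640625, -324.97216796875), (36.96422576904297, 129.9962615966797), 1.1338090896606445)
face [0.47885349 0.04284673 0.96325726] [ 0.37523637 -0.44272493  0.07004347] ((438.84844970703125, -196.73077392578125), (65.36404418945312, 491.4294738769531), 7.293612480163574)
cab [ 0.85659919 -0.20370394  0.1162775 ] [ 0.60792142 -0.44729352  0.10002387] ((731.8970947265625, -325.4884338378906), (247.96148681640625, 243.15931701660156), 0.36545100808143616)
jar [0.69504674 0.2943195  0.11686341] [0.37523637 0.04284673 0.07000164] [0.73608682 0.33307484 0.96325726]
mug [0.70759078 0.14522428 0.10655259] [0.37523637 0.04284673 0.07013696] [0.75895008 0.20704055 0.96325726]
mill [0.72891298 0.00136615 0.15326051] [ 0.37523637 -0.02519825  0.07022361] [0.76413446 0.04284673 0.96325726]
```

```bash
python3 -m crank '[{"linear":[0.33,0.87,0],"rot":[0,0,-0.55],"hand":1},{"linear":[0.33,0.87,0],"rot":[0,0,-0.55],"hand":1},{"linear":[0.33,0.87,0],"rot":[0,0,-0.55],"hand":1},{"linear":[0.33,0.87,0],"rot":[0,0,-0.55],"hand":1},{"linear":[0.33,0.87,0],"rot":[0,0,-0.55],"hand":1},{"linear":[0.33,0.87,0],"rot":[0,0,-0.55],"hand":1},{"linear":[0.33,0.87,0],"rot":[0,0,-0.55],"hand":1},{"linear":[0.33,0.87,0],"rot":[0,0,-0.55],"hand":1},{"linear":[0.33,0.87,0],"rot":[0,0,-0.55],"hand":1},{"linear":[0.33,0.87,0],"rot":[0,0,-0.55],"hand":1},{"linear":[0.33,0.87,0],"rot":[0,0,-0.55],"hand":1}]'
cat >> h.py <<'E'
def rep(yaw=None,tilt=None,tcp=None):
    """remaining moves, in row units (totals). yaw = nose yaw, tilt=rotation about scoop y(+ = nose down) """
    o,R,p=pose()
    r={'t':round(o['clock'],2),'tcp':p.round(4),'F':np.round(o['force'],1),'open':round(o['opening'],4),'j':np.round(o['joint_pos'],0)}
    # measured yaw/tilt : tool x = -sin(t)*n - cos t z ; tool y = scoop y
    y=R[:,1]; r['yaw']=np.degrees(np.arctan2(-y[0],y[1])).round(1)
    n=np.array([y[1],-y[0],0]);n/=np.linalg.norm(n)
    r['tilt']=np.degrees(np.arctan2(-R[:,0]@n,-R[2,0])).round(1); r['yz']=y[2].round(3)
    for k,v in r.items(): print(k,v,end='; ')
    print()
    if tcp is not None: print('shift units',((np.array(tcp)-p)/.06).round(2))
    if yaw is not None:
        t=np.radians(tilt);a=np.radians(yaw); n=np.array([np.cos(a),np.sin(a),0]); yy=np.array([-n[1],n[0],0])
        x=-np.sin(t)*n-np.array([0,0,np.cos(t)]); T=np.stack([x,yy,np.cross(x,yy)],1)
        print('rot units',(np.degrees(Ro.from_matrix(T@R.T).as_rotvec())/5).round(2))
E
python3 - <<'E'
from h import *
rep(-12.7,15,[.4757,-.007,.12])
E
```

```text
clock: 1.68
tool_pos: [0.4592, -0.0418, 0.2264]
orientation: [24.7, 89.7, 13.9]
force: [0.9, -1.0, 0.6]
opening: 0.0872
t 1.68; tcp [ 0.4592 -0.0418  0.2264]; F [ 0.9 -1.   0.6]; open 0.0872; j [  19.   -0.  -25.    0.  -65. -120.]; yaw -10.8; tilt -0.3; yz 0.002; 
shift units [ 0.28  0.58 -1.77]
rot units [ 0.6   3.   -0.37]
```

```bash
python3 -m crank '[{"linear":[0.1,0.19,-0.3],"rot":[0.2,1,-0.12],"hand":1},{"linear":[0.1,0.19,-0.4],"rot":[0.2,1,-0.12],"hand":1},{"linear":[0.08,0.2,-0.5],"rot":[0.2,1,-0.13],"hand":1},{"linear":[0,0,-0.5],"rot":[0,0,0],"hand":1},{"linear":[0,0,0],"rot":[0,0,0],"hand":1}]'
python3 - <<'E'
from h import *
rep(-12.7,15,[.4757,-.007,.056])
snap('wrist','w1.png'); s=snap('scene')['image']; cv2.imwrite('pics/s1.png',cv2.cvtColor(cv2.resize(s[150:330,180:480],None,fx=2.6,fy=2.6),cv2.COLOR_RGB2BGR))
E
```

```text
clock: 2.3
tool_pos: [0.4785, -0.0004, 0.1231]
orientation: [179.2, 74.8, 166.9]
force: [-0.0, 0.1, -0.1]
opening: 0.0877
t 2.3; tcp [ 4.785e-01 -4.000e-04  1.231e-01]; F [-0.   0.1 -0.1]; open 0.0877; j [  17.   17.  -18.   -8.  -69. -115.]; yaw -12.3; tilt 15.2; yz 0.003; 
shift units [-0.05 -0.11 -1.12]
rot units [-0.05 -0.03 -0.07]
```

View pics/w1.png

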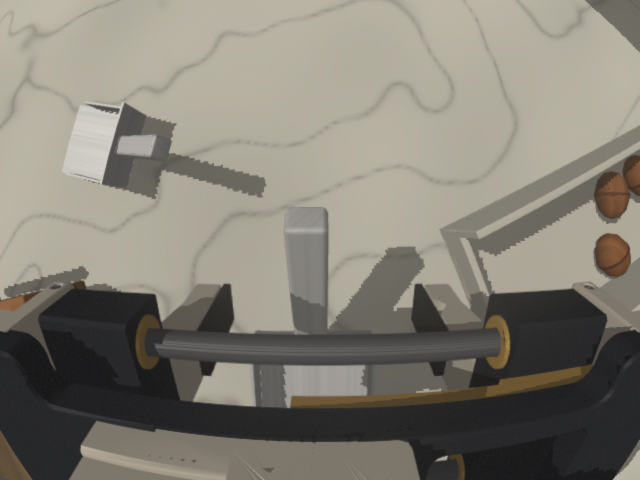

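View pics/s1.png

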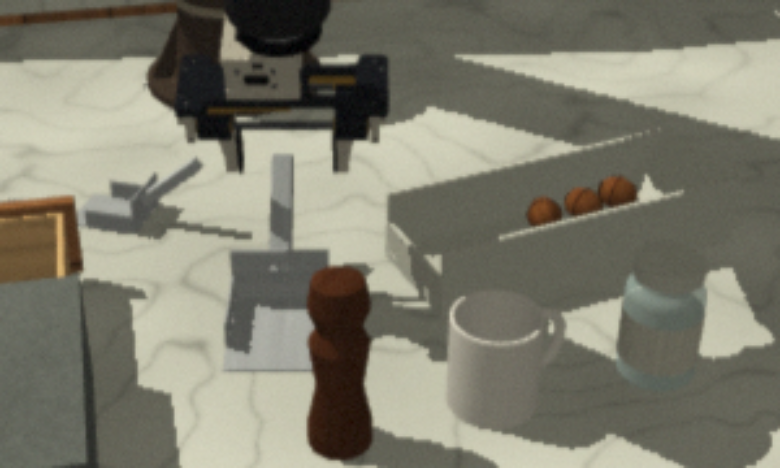

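The wrist view shows the large scoop's handle (x≈307, y 210–330) between the open jaws, a little left of centre. The small look-alike is at (110,145) in that view, and (430,362) from the top. The big one at top (357,240) is the right choice.

```bash
python3 -m crank '[{"linear":[-0.03,-0.07,-0.4],"rot":[-0.05,0,-0.07],"hand":1},{"linear":[-0.02,-0.04,-0.4],"rot":[0,0,0],"hand":1},{"linear":[0,0,-0.3],"rot":[0,0,0],"hand":1},{"linear":[0,0,0],"rot":[0,0,0],"hand":0},{"linear":[0,0,0],"rot":[0,0,0],"hand":0},{"linear":[0,0,0],"rot":[0,0,0],"hand":0},{"linear":[0,0,0],"rot":[0,0,0],"hand":0}]'
python3 - <<'E'
from h import *
rep(-12.7,15,[.4757,-.007,.056])
E
```

```text
clock: 3.28
tool_pos: [0.4832, -0.0063, 0.0701]
orientation: [177.9, 76.2, 165.4]
force: [0.4, -0.5, 1.0]
opening: 0.0533
t 3.27; tcp [ 0.4832 -0.0063  0.0701]; F [ 0.4 -0.5  1. ]; open 0.0533; j [  17.   20.  -21.   -8.  -61. -114.]; yaw -12.5; tilt 13.8; yz 0.009; 
shift units [-0.13 -0.01 -0.23]
rot units [-0.04  0.26 -0.03]
```

```bash
python3 -m crank '[{"linear":[-0.15,0,-0.2],"rot":[0,0.26,0],"hand":0.8},{"linear":[0,0,0],"rot":[0,0,0],"hand":0.8}]'
python3 - <<'E'
from h import *
rep(-12.7,15,[.4757,-.007,.056])
E
```

```text
clock: 3.52
tool_pos: [0.4735, -0.0063, 0.0575]
orientation: [179.2, 74.9, 166.6]
force: [-1.0, 0.6, -0.6]
opening: 0.0667
t 3.52; tcp [ 0.4735 -0.0063  0.0575]; F [-1.   0.6 -0.6]; open 0.0667; j [  17.   21.  -22.   -9.  -60. -114.]; yaw -12.5; tilt 15.1; yz 0.004; 
shift units [ 0.04 -0.01 -0.03]
rot units [-0.05 -0.01 -0.03]
```

```bash
python3 -m crank '[{"linear":[0.03,0,-0.02],"rot":[0,0,0],"hand":0},{"linear":[0,0,0],"rot":[0,0,0],"hand":0},{"linear":[0,0,0],"rot":[0,0,0],"hand":0},{"linear":[0,0,0],"rot":[0,0,0],"hand":0},{"linear":[0,0,0],"rot":[0,0,0],"hand":0},{"linear":[0,0,0],"rot":[0,0,0],"hand":0}]'
python3 - <<'E'
from h import *
rep(-12.7,15,[.4757,-.007,.056])
E
```

```text
clock: 4.28
tool_pos: [0.4755, -0.0064, 0.056]
orientation: [179.3, 74.9, 166.8]
force: [-1.3, -0.7, 0.4]
opening: 0.0215
t 4.28; tcp [ 0.4755 -0.0064  0.056 ]; F [-1.3 -0.7  0.4]; open 0.0215; j [  16.   22.  -22.   -9.  -60. -114.]; yaw -12.5; tilt 15.1; yz 0.003; 
shift units [ 0.   -0.01 -0.  ]
rot units [-0.04 -0.02 -0.03]
```

Gripped (21.5 mm). Lift a little with a slight nose-up tilt and check for slip.

```bash
python3 -m crank '[{"linear":[0,0,0.4],"rot":[0,0,0],"hand":0},{"linear":[0,0,0.8],"rot":[0,0,0],"hand":0},{"linear":[0,0,0.8],"rot":[0,0,0],"hand":0},{"linear":[0,0,0.6],"rot":[0,0,0],"hand":0},{"linear":[0,0,0],"rot":[0,0,0],"hand":0}]'
python3 - <<'E'
from h import *
rep(-12.7,15)
s=snap('scene')['image']; cv2.imwrite('pics/s2.png',cv2.cvtColor(cv2.resize(s[100:330,180:480],None,fx=2.5,fy=2.5),cv2.COLOR_RGB2BGR))
s=snap('top'); P=cloud(s)
for a in range(200,300,8):
    print(a,[P[a,u].round(3).tolist() for u in (350,365)])
E
```

```text
clock: 4.9
tool_pos: [0.473, -0.0066, 0.2152]
orientation: [179.6, 74.6, 167.0]
force: [0.2, 1.2, -2.9]
opening: 0.022
t 4.9; tcp [ 0.473  -0.0066  0.2152]; F [ 0.2  1.2 -2.9]; open 0.022; j [  17.   12.  -12.   -8.  -80. -117.]; yaw -12.6; tilt 15.4; yz 0.002; 
rot units [-0.04 -0.07 -0.02]
200 [[0.517, 0.014, 0.48], [0.511, 0.001, 0.504]]
208 [[0.512, 0.014, 0.468], [0.506, -0.001, 0.489]]
216 [[0.506, 0.013, 0.457], [0.501, -0.002, 0.477]]
224 [[0.501, 0.012, 0.442], [0.496, -0.003, 0.463]]
232 [[0.494, 0.011, 0.429], [0.49, -0.004, 0.447]]
240 [[0.488, 0.01, 0.412], [0.485, -0.006, 0.429]]
248 [[0.485, 0.008, 0.377], [0.482, -0.009, 0.393]]
256 [[0.482, 0.005, 0.334], [0.476, -0.011, 0.373]]
264 [[0.486, -0.0, 0.237], [0.474, -0.016, 0.321]]
272 [[0.465, 0.003, 0.301], [0.465, -0.018, 0.302]]
280 [[0.458, 0.001, 0.263], [0.454, -0.018, 0.301]]
288 [[0.445, 0.002, 0.277], [0.473, -0.045, 0.0]]
296 [[0.434, 0.001, 0.271], [0.457, -0.045, 0.001]]
```

View pics/s2.png

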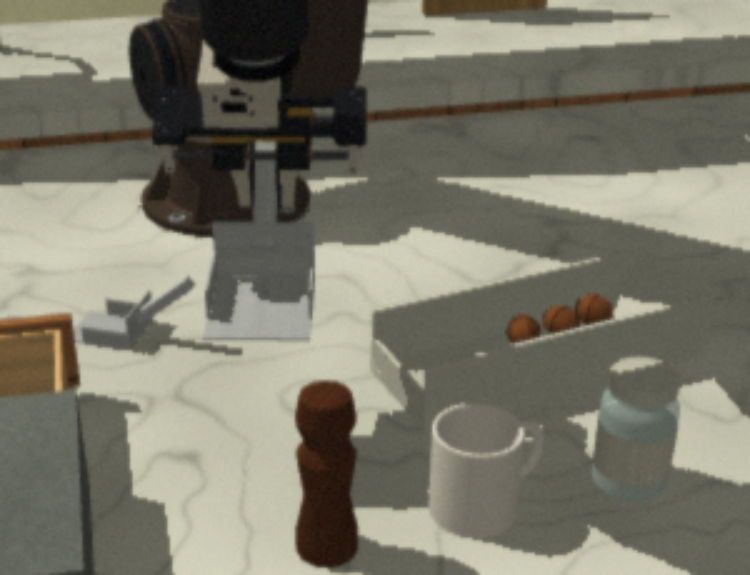

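The scoop is held and lifted, with the blade at crop (260,300). I'll measure its slip angle from the scene depth.

```bash
cat >> h.py <<'E'
def blade(s, lo=None):
    """fit plane to blade floor points: cloud points in tool-attached box"""
    o,R,p=pose(); P=cloud(s).reshape(-1,3); n=R[:,1]; n=np.array([n[1],-n[0],0]);n/=np.linalg.norm(n); y=np.array([-n[1],n[0],0])
    g=p-0.019*R[:,0]
    d=P-g; a=d@n; b=d@y
    return a,b,d[:,2],g
E
python3 - <<'E'
from h import *
s=snap('scene'); a,b,z,g=blade(s)
m=(abs(b)<.035)&(a>.03)&(a<.18)&(z<0)&(z>-.14)
h,e=np.histogram(a[m],bins=30); 
for lo in np.arange(.04,.17,.01):
    k=m&(a>lo)&(a<lo+.01)
    if k.sum(): print(round(lo,3),k.sum(),z[k].min().round(3),np.median(z[k]).round(3),z[k].max().round(3))
E
```

```text
0.04 297 -0.077 -0.046 -0.013
0.05 410 -0.075 -0.043 -0.013
0.06 59 -0.075 -0.073 -0.071
0.07 65 -0.075 -0.073 -0.07
0.08 65 -0.076 -0.073 -0.071
0.09 65 -0.076 -0.074 -0.071
0.1 64 -0.076 -0.074 -0.071
0.11 64 -0.076 -0.074 -0.071
0.12 77 -0.077 -0.074 -0.072
0.13 65 -0.076 -0.074 -0.072
0.14 73 -0.077 -0.074 -0.071
0.15 77 -0.077 -0.074 -0.072
0.16 35 -0.076 -0.075 -0.072
```

```bash
cat >> h.py <<'E'
B=np.array([.4919,.2824,.012]); BY=102.5
def setb(): pass
def noseplan(nose,yaw,tau):
    """nose: world point of underside nose edge centre; tau scoop tilt, + nose down. returns tcp,tool tilt"""
    a=np.radians(yaw);n=np.array([np.cos(a),np.sin(a),0]);k=np.array([0,0,1.])
    t=np.radians(tau); X=np.cos(t)*n-np.sin(t)*k; Z=np.sin(t)*n+np.cos(t)*k
    g=np.array(nose)-.161*X+.0746*Z
    tt=np.radians(tau+15.2); tx=-np.sin(tt)*n-np.cos(tt)*k
    return g+.019*tx, tau+15.2
def binpt(x,z,y=0):
    a=np.radians(BY);return B+x*np.array([np.cos(a),np.sin(a),0])+y*np.array([-np.sin(a),np.cos(a),0])+np.array([0,0,z])
def go(nose,yaw,tau):
    t,k=noseplan(nose,yaw,tau); print('target',t.round(3),k); rep(yaw,k,t)
E
python3 - <<'E'
from h import *
s=snap('scene'); a,b,z,g=blade(s)
m=(a>.14)&(a<.16)&(abs(b)<.1)&(z<-.05)&(z>-.1); print('blade lateral',b[m].min(),b[m].max())
S=[('scene',s),('top',snap('top'))]
for nm,s in S:
    P=cloud(s).reshape(-1,3); d=P-B; aa=np.radians(BY); u=np.array([np.cos(aa),np.sin(aa)]);w=np.array([-u[1],u[0]])
    X=d[:,:2]@u;Y=d[:,:2]@w;Z=d[:,2]
    for lo in np.arange(-.15,.18,.04):
        k=(X>lo)&(X<lo+.04)&(abs(Y)<.075)&(Z>.06)&(Z<.072)
        l=Y[k&(Y>0)];r=Y[k&(Y<0)]
        print(nm,round(lo,2),len(l),len(r),[q.round(4) for q in (l.min() if len(l) else 0.,np.median(l) if len(l) else 0.,l.max() if len(l) else 0.,r.min() if len(r) else 0.,np.median(r) if len(r) else 0.,r.max() if len(r) else 0.)] if 1 else 0)
    k=(abs(Y)<.05)&(Z>.02)&(Z<.034)&(X<-.13)&(X>-.19); print('back',X[k].min() if k.any() else 0,X[k].max() if k.any() else 0)
    k=(abs(Y)<.05)&(Z>.02)&(Z<.064)&(X>.12)&(X<.2); print('slope x-z', np.median(X[k]-Z[k]), k.sum())
    k=(abs(Y)<.05)&(Z>-.01)&(Z<.02)&(X<.1)&(X>-.15); print('floor z', np.median(Z[k]), k.sum())
E
```

```text
blade lateral -0.047048570685433146 0.04765156148637635
scene -0.15 35 40 [np.float64(0.0524), np.float64(0.0583), np.float64(0.0671), np.float64(-0.069), np.float64(-0.0636), np.float64(-0.0584)]
scene -0.11 30 37 [np.float64(0.0545), np.float64(0.0589), np.float64(0.0662), np.float64(-0.0668), np.float64(-0.0639), np.float64(-0.0565)]
scene -0.07 34 35 [np.float64(0.0535), np.float64(0.0582), np.float64(0.0671), np.float64(-0.069), np.float64(-0.0636), np.float64(-0.0576)]
scene -0.03 29 37 [np.float64(0.053), np.float64(0.0578), np.float64(0.0654), np.float64(-0.0681), np.float64(-0.064), np.float64(-0.0567)]
scene 0.01 29 37 [np.float64(0.0537), np.float64(0.0578), np.float64(0.0643), np.float64(-0.0673), np.float64(-0.0628), np.float64(-0.057)]
scene 0.05 31 31 [np.float64(0.053), np.float64(0.0585), np.float64(0.0671), np.float64(-0.0669), np.float64(-0.0637), np.float64(-0.0577)]
scene 0.09 25 31 [np.float64(0.0534), np.float64(0.0587), np.float64(0.0635), np.float64(-0.0666), np.float64(-0.0631), np.float64(-0.0566)]
scene 0.13 26 33 [np.float64(0.0163), np.float64(0.0578), np.float64(0.0651), np.float64(-0.0669), np.float64(-0.0631), np.float64(-0.0024)]
scene 0.17 41 43 [np.float64(0.0014), np.float64(0.0312), np.float64(0.0631), np.float64(-0.0647), np.float64(-0.0347), np.float64(-0.0002)]
back -0.1727730013216882 -0.16400482647468764
slope x-z 0.11132755665900225 459
floor z 4.405436917055347e-05 329
top -0.15 22 29 [np.float64(0.0581), np.float64(0.0609), np.float64(0.0641), np.float64(-0.0639), np.float64(-0.0604), np.float64(-0.0575)]Traceback (most recent call last):
  File "<stdin>", line 11, in <module>
AttributeError: 'float' object has no attribute 'round'
```

Run:
```python
from h import *
go(binpt(-.07,.09),BY,20)
go(binpt(-.06,.002),BY,20)
go(binpt(0.0,.001),BY,0)
go(binpt(0.11,.001),BY,0)
```

```text
target [0.537 0.081 0.212] 35.2
t 5.15; tcp [ 0.4709 -0.0069  0.2114]; F [-0.8  0.6 -2.5]; open 0.0217; j [  17.   12.  -12.   -8.  -80. -117.]; yaw -12.6; tilt 15.8; yz -0.001; 
shift units [1.1  1.46 0.  ]
rot units [-3.25  3.28 22.76]
target [0.534 0.09  0.124] 35.2
t 5.15; tcp [ 0.4709 -0.0069  0.2114]; F [-0.8  0.6 -2.5]; open 0.0217; j [  17.   12.  -12.   -8.  -80. -117.]; yaw -12.6; tilt 15.8; yz -0.001; 
shift units [ 1.06  1.62 -1.46]
rot units [-3.25  3.28 22.76]
target [0.528 0.12  0.069] 15.2
t 5.15; tcp [ 0.4709 -0.0069  0.2114]; F [-0.8  0.6 -2.5]; open 0.0217; j [  17.   12.  -12.   -8.  -80. -117.]; yaw -12.6; tilt 15.8; yz -0.001; 
shift units [ 0.95  2.12 -2.37]
rot units [ 0.11 -0.09 23.02]
target [0.504 0.228 0.069] 15.2
t 5.15; tcp [ 0.4709 -0.0069  0.2114]; F [-0.8  0.6 -2.5]; open 0.0217; j [  17.   12.  -12.   -8.  -80. -117.]; yaw -12.6; tilt 15.8; yz -0.001; 
shift units [ 0.55  3.91 -2.37]
rot units [ 0.11 -0.09 23.02]
```

```bash
python3 -m crank '[{"linear":[0,0,0.1],"rot":[0,0,1],"hand":0},{"linear":[0,0,0.1],"rot":[0,0,1],"hand":0},{"linear":[0,0.05,0.1],"rot":[0,0,1],"hand":0},{"linear":[0,0.05,0.1],"rot":[0,0,1],"hand":0},{"linear":[0,0.05,0.1],"rot":[0,0,1],"hand":0},{"linear":[0,0.05,0],"rot":[0,0,1],"hand":0},{"linear":[0,0.05,0],"rot":[0,0,1],"hand":0},{"linear":[0,0.05,0],"rot":[0,0,1],"hand":0},{"linear":[0,0.1,0],"rot":[0,0,1],"hand":0},{"linear":[0,0.1,0],"rot":[0,0,1],"hand":0},{"linear":[0.1,0.1,0],"rot":[0,0,1],"hand":0},{"linear":[0.1,0.1,0],"rot":[0,0,1],"hand":0},{"linear":[0.1,0.1,0],"rot":[0,0,1],"hand":0},{"linear":[0.1,0.1,0],"rot":[0,0,1],"hand":0},{"linear":[0.1,0.1,0],"rot":[0,0,1],"hand":0},{"linear":[0.1,0.1,0],"rot":[0,0,1],"hand":0},{"linear":[0.1,0.1,0],"rot":[0,0,1],"hand":0},{"linear":[0.1,0.1,0],"rot":[0,0,1],"hand":0},{"linear":[0.1,0.1,0],"rot":[0,0,1],"hand":0},{"linear":[0.1,0.1,0],"rot":[0,0,1],"hand":0}]'
python3 - <<'E'
from h import *
go(binpt(-.07,.09),BY,20)
E
```

```text
clock: 7.65
tool_pos: [0.5231, 0.0826, 0.2168]
orientation: [177.5, 71.6, -91.7]
force: [-1.2, -0.2, -1.7]
opening: 0.0218
target [0.537 0.081 0.212] 35.2
t 7.65; tcp [0.5231 0.0826 0.2168]; F [-1.2 -0.2 -1.7]; open 0.0218; j [ 40.  11. -22.  14. -70. -46.]; yaw 90.6; tilt 18.4; yz 0.014; 
shift units [ 0.23 -0.03 -0.09]
rot units [-3.33 -0.54  2.38]
```

```bash
python3 -m crank '[{"linear":[0.08,0,0],"rot":[-0.85,-0.14,0.6],"hand":0},{"linear":[0.08,0,0],"rot":[-0.85,-0.14,0.6],"hand":0},{"linear":[0.07,0,0],"rot":[-0.85,-0.14,0.6],"hand":0},{"linear":[0,0,0],"rot":[-0.8,-0.14,0.6],"hand":0},{"linear":[0,0,0],"rot":[0,0,0],"hand":0}]'
python3 - <<'E'
from h import *
go(binpt(-.07,.05),BY,20)
s=snap('scene')['image']; cv2.imwrite('pics/s3.png',cv2.cvtColor(cv2.resize(s[100:330,180:480],None,fx=2.5,fy=2.5),cv2.COLOR_RGB2BGR))
E
```

```text
clock: 8.28
tool_pos: [0.5359, 0.082, 0.2112]
orientation: [179.2, 53.9, -77.6]
force: [0.2, 0.1, -2.1]
opening: 0.0218
target [0.537 0.081 0.172] 35.2
t 8.28; tcp [0.5359 0.082  0.2112]; F [ 0.2  0.1 -2.1]; open 0.0218; j [ 48.  15. -31.  30. -70. -52.]; yaw 103.1; tilt 36.1; yz 0.008; 
shift units [ 0.01 -0.02 -0.66]
rot units [ 0.19 -0.05 -0.12]
```

View pics/s3.png

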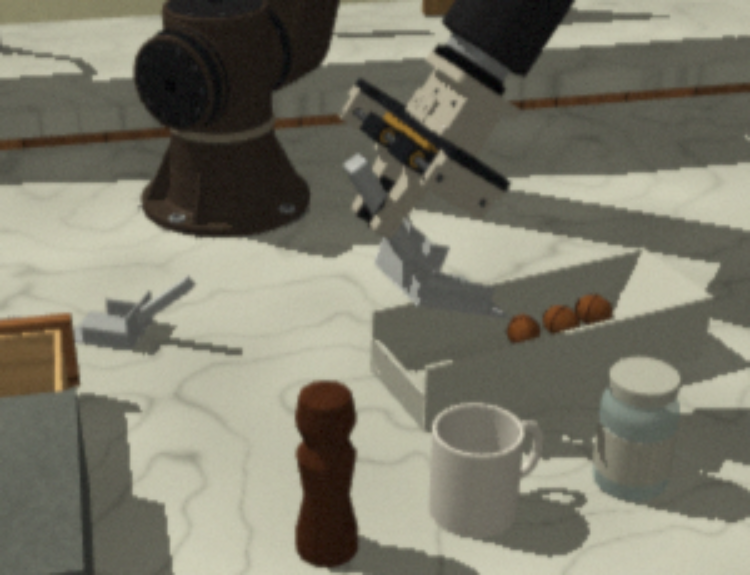

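The scoop is over the bin's back end, nose at crop (500,310). I'll check the grip angle, then descend.

Run:
```python
from h import *
for nm in ('scene','top'):
    s=snap(nm); a,b,z,g=blade(s)
    t=np.radians(rep() or 20)
    o,R,p=pose(); tau=np.arctan2(-R[:,0]@np.array([np.cos(np.radians(103)),np.sin(np.radians(103)),0]),-R[2,0])-np.radians(15.2)
    X=a*np.cos(tau)-z*np.sin(tau); Z=a*np.sin(tau)+z*np.cos(tau)   # scoop coords rel grip
    m=(abs(b)<.045)&(X>.06)&(X<.19)&(Z<-.055)&(Z>-.095); print(nm,m.sum(), 'nose',np.percentile(X[m],98) if m.any() else 0)
    for lo in np.arange(.05,.17,.02):
        k=m&(X>lo)&(X<lo+.02)
        if k.sum()>3: print(round(lo,2),k.sum(),np.median(Z[k]).round(4))
    k=(X>.06)&(X<.12)&(Z<-.05)&(Z>-.06)&(abs(b)<.06); print('wall b', np.percentile(b[k],[2,98]) if k.any() else None)
```

```text
t 8.38; tcp [0.5365 0.0821 0.2122]; F [ 0.7  0.1 -0.2]; open 0.022; j [ 48.  15. -31.  30. -70. -52.]; yaw 103.0; tilt 35.9; yz 0.006; 
scene 80 nose 0.162391806582582
0.05 4 -0.0698
0.07 7 -0.0674
0.09 10 -0.0658
0.11 15 -0.0726
0.13 20 -0.0738
0.15 24 -0.0743
wall b [-0.051464   -0.04332346]
t 8.43; tcp [0.5368 0.0821 0.2126]; F [ 0.2  0.7 -1.1]; open 0.022; j [ 48.  15. -31.  30. -70. -52.]; yaw 102.9; tilt 35.9; yz 0.005; 
top 652 nose 0.16247829337040542
0.07 28 -0.0731
0.09 45 -0.0731
0.11 24 -0.0727
0.13 340 -0.0734
0.15 215 -0.0736
wall b None
```

```bash
python3 -m crank '[{"linear":[0,0,-0.4],"rot":[0.15,-0.05,-0.1],"hand":0},{"linear":[0,0.03,-0.4],"rot":[0,0,0],"hand":0},{"linear":[0,0.05,-0.3],"rot":[0,0,0],"hand":0},{"linear":[0,0.02,-0.2],"rot":[0,0,0],"hand":0},{"linear":[0,0,0],"rot":[0,0,0],"hand":0}]'
python3 - <<'E'
from h import *
go(binpt(-.06,.002),BY,20)
E
```

```text
clock: 9.05
tool_pos: [0.5387, 0.0884, 0.1338]
orientation: [-179.3, 55.2, -77.3]
force: [0.4, 0.4, -1.2]
opening: 0.0219
target [0.534 0.09  0.124] 35.2
t 9.05; tcp [0.5387 0.0884 0.1338]; F [ 0.4  0.4 -1.2]; open 0.0219; j [ 48.  20. -35.  32. -61. -58.]; yaw 102.1; tilt 34.8; yz -0.007; 
shift units [-0.07  0.03 -0.17]
rot units [-0.1   0.07  0.08]
```

```bash
python3 -m crank '[{"linear":[-0.07,0.03,-0.13],"rot":[-0.1,0.07,0.08],"hand":0},{"linear":[0,0,-0.04],"rot":[0,0,0],"hand":0}]'
python3 - <<'E'
from h import *
rep()
for x,t in [(-.06,20),(-.045,15),(-.03,10),(-.015,5),(0,0)]: print(noseplan(binpt(x,.0015),BY,t)[0].round(4))
go(binpt(-.06,.002),BY,20)
E
```

```text
clock: 9.3
tool_pos: [0.5347, 0.0907, 0.1239]
orientation: [-180.0, 54.8, -77.4]
force: [-0.4, -0.7, -1.6]
opening: 0.0221
t 9.3; tcp [0.5347 0.0907 0.1239]; F [-0.4 -0.7 -1.6]; open 0.0221; j [ 48.  20. -36.  33. -60. -59.]; yaw 102.5; tilt 35.2; yz -0.0; 
[0.5345 0.0903 0.1231]
[0.5332 0.0962 0.1108]
[0.5317 0.1031 0.0977]
[0.5299 0.1111 0.084 ]
[0.5278 0.1204 0.0698]
target [0.534 0.09  0.124] 35.2
t 9.3; tcp [0.5347 0.0907 0.1239]; F [-0.4 -0.7 -1.6]; open 0.0221; j [ 48.  20. -36.  33. -60. -59.]; yaw 102.5; tilt 35.2; yz -0.0; 
shift units [-0.   -0.01 -0.  ]
rot units [-0.    0.01 -0.01]
```

```bash
python3 -m crank '[{"linear":[-0.02,0.1,-0.2],"rot":[0.97,0.21,0],"hand":0},{"linear":[-0.02,0.11,-0.21],"rot":[0.97,0.21,0],"hand":0},{"linear":[-0.03,0.13,-0.23],"rot":[0.97,0.21,0],"hand":0},{"linear":[-0.03,0.15,-0.23],"rot":[0.97,0.21,0],"hand":0},{"linear":[0,0,0],"rot":[0,0,0],"hand":0}]'
python3 - <<'E'
from h import *
go(binpt(0,.001),BY,0)
s=snap('top','t4.png')['image']; cv2.imwrite('pics/t4c.png',cv2.cvtColor(cv2.resize(s[200:340,80:320],None,fx=3.3,fy=3.3),cv2.COLOR_RGB2BGR))
E
```

```text
clock: 9.93
tool_pos: [0.5289, 0.1221, 0.0715]
orientation: [-178.9, 75.2, -76.3]
force: [1.1, -0.7, -1.4]
opening: 0.0217
target [0.528 0.12  0.069] 15.2
t 9.93; tcp [0.5289 0.1221 0.0715]; F [ 1.1 -0.7 -1.4]; open 0.0217; j [ 42.  18. -34.  18. -46. -44.]; yaw 102.6; tilt 14.8; yz -0.005; 
shift units [-0.02 -0.03 -0.04]
rot units [-0.09  0.04 -0.03]
```

View pics/t4c.png

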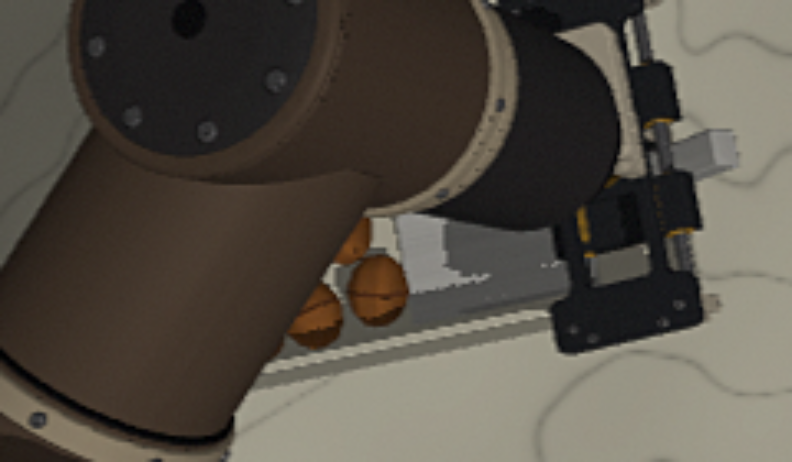

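Level on the bin floor, with the nuts ahead of the nose (nose edge near crop x≈405). Pushing forward.

```bash
python3 -m crank '[{"linear":[-0.04,0.05,-0.05],"rot":[-0.3,0,-0.03],"hand":0},{"linear":[-0.025,0.11,-0.02],"rot":[0,0,0],"hand":0},{"linear":[-0.025,0.11,0],"rot":[0,0,0],"hand":0},{"linear":[-0.025,0.11,0],"rot":[0,0,0],"hand":0},{"linear":[-0.025,0.11,0],"rot":[0,0,0],"hand":0},{"linear":[-0.025,0.11,0],"rot":[0,0,0],"hand":0},{"linear":[-0.025,0.11,0],"rot":[0,0,0],"hand":0},{"linear":[-0.025,0.11,0],"rot":[0,0,0],"hand":0},{"linear":[-0.025,0.11,0],"rot":[0,0,0],"hand":0}]'
python3 - <<'E'
from h import *
go(binpt(.11,.001),BY,1)
s=snap('scene')['image']; cv2.imwrite('pics/s5.png',cv2.cvtColor(cv2.resize(s[150:300,300:500],None,fx=3.5,fy=3.5),cv2.COLOR_RGB2BGR))
E
```

```text
clock: 11.1
tool_pos: [0.5143, 0.1822, 0.069]
orientation: [-179.9, 73.3, -77.3]
force: [0.2, -2.2, 1.6]
opening: 0.0221
target [0.504 0.229 0.072] 16.2
t 11.1; tcp [0.5143 0.1822 0.069 ]; F [ 0.2 -2.2  1.6]; open 0.0221; j [ 49.  20. -32.  18. -49. -50.]; yaw 102.6; tilt 16.7; yz -0.0; 
shift units [-0.18  0.78  0.05]
rot units [ 0.1   0.03 -0.03]
```

View pics/s5.png

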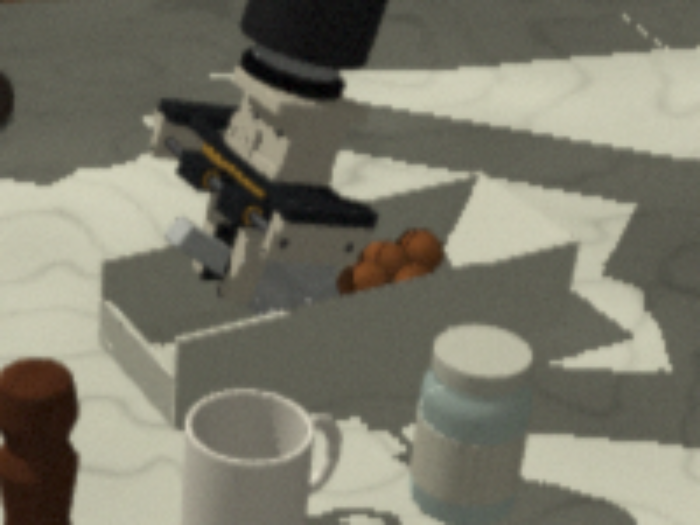

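The nuts are bunched against the nose near crop (400,265). Continuing to the slope.

```bash
python3 -m crank '[{"linear":[-0.025,0.11,0.01],"rot":[0,0,0],"hand":0},{"linear":[-0.025,0.11,0.01],"rot":[0,0,0],"hand":0},{"linear":[-0.025,0.11,0],"rot":[0,0,0],"hand":0},{"linear":[-0.025,0.11,0],"rot":[0,0,0],"hand":0},{"linear":[-0.025,0.11,0],"rot":[0,0,0],"hand":0},{"linear":[-0.025,0.11,0],"rot":[0,0,0],"hand":0},{"linear":[-0.025,0.11,0],"rot":[0,0,0],"hand":0}]'
python3 - <<'E'
from h import *
go(binpt(.11,.001),BY,1)
s=snap('scene')['image']; cv2.imwrite('pics/s6.png',cv2.cvtColor(cv2.resize(s[150:300,300:500],None,fx=3.5,fy=3.5),cv2.COLOR_RGB2BGR))
snap('wrist','w6.png')
E
```

```text
clock: 12.02
tool_pos: [0.502, 0.227, 0.0707]
orientation: [179.1, 72.8, -78.3]
force: [12.2, -32.3, 16.8]
opening: 0.0219
target [0.504 0.229 0.072] 16.2
t 12.03; tcp [0.502  0.227  0.0707]; F [ 12.2 -32.3  16.8]; open 0.0219; j [ 53.  22. -29.  16. -52. -52.]; yaw 102.6; tilt 17.2; yz 0.005; 
shift units [0.03 0.03 0.02]
rot units [ 0.21 -0.01 -0.01]
```

View pics/s6.png

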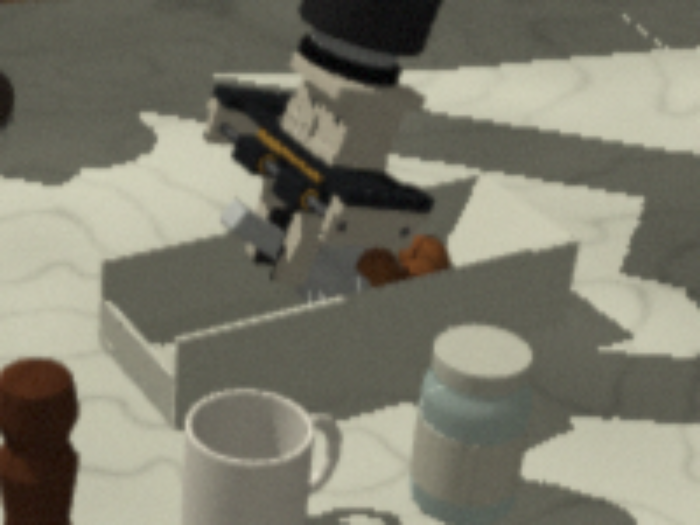

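View pics/w6.png

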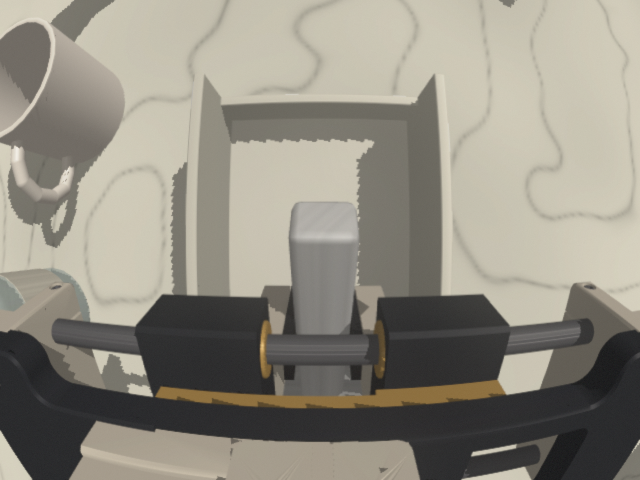

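Run:
```python
from h import *
rep()
q=None
for x,z,t in [(.107,.001,0),(.114,.012,-5),(.120,.022,-10),(.121,.033,-15),(.118,.045,-20),(.112,.06,-24)]:
    p=noseplan(binpt(x,z),BY,t)[0]; print(p.round(4), t, None if q is None else ((p-q)/.06).round(3)); q=p
go(binpt(.107,.001),BY,0)
```

```text
t 12.12; tcp [0.5022 0.2269 0.0707]; F [  7.  -17.5   9.5]; open 0.0216; j [ 53.  22. -29.  16. -52. -52.]; yaw 102.5; tilt 17.2; yz 0.005; 
[0.5047 0.2248 0.0693] 0 None
[0.5041 0.2275 0.0656] -5 [-0.01   0.044 -0.061]
[0.5034 0.2304 0.0606] -10 [-0.011  0.049 -0.083]
[0.5036 0.2298 0.0564] -15 [ 0.002 -0.011 -0.07 ]
[0.5043 0.2265 0.0531] -20 [ 0.012 -0.054 -0.055]
[0.5054 0.2214 0.0559] -24 [ 0.019 -0.086  0.046]
target [0.505 0.225 0.069] 15.2
t 12.12; tcp [0.5022 0.2269 0.0707]; F [  7.  -17.5   9.5]; open 0.0216; j [ 53.  22. -29.  16. -52. -52.]; yaw 102.5; tilt 17.2; yz 0.005; 
shift units [ 0.04 -0.03 -0.02]
rot units [ 0.4   0.04 -0.01]
```

```bash
python3 -m crank '[{"linear":[0.03,-0.03,-0.01],"rot":[0.4,0.05,0],"hand":0},{"linear":[-0.01,0.05,-0.04],"rot":[0.97,0.21,0],"hand":0},{"linear":[-0.01,0.05,-0.07],"rot":[0.97,0.21,0],"hand":0},{"linear":[0,-0.01,-0.06],"rot":[0.97,0.21,0],"hand":0},{"linear":[0.01,-0.05,-0.03],"rot":[0.97,0.21,0],"hand":0},{"linear":[0.02,-0.08,0.08],"rot":[0.8,0.17,0],"hand":0}]'
python3 - <<'E'
from h import *
go(binpt(.112,.06),BY,-24)
go(binpt(.1,.17),BY,-25)
s=snap('scene')['image']; cv2.imwrite('pics/s7.png',cv2.cvtColor(cv2.resize(s[150:300,300:500],None,fx=3.5,fy=3.5),cv2.COLOR_RGB2BGR))
E
```

```text
clock: 12.88
tool_pos: [0.504, 0.2262, 0.0613]
orientation: [-1.6, 80.3, 101.1]
force: [0.6, -0.0, -3.0]
opening: 0.0219
target [0.505 0.221 0.056] -8.8
t 12.88; tcp [0.504  0.2262 0.0613]; F [ 0.6 -0.  -3. ]; open 0.0219; j [ 38.  18. -23. -12. -45. -17.]; yaw 102.7; tilt -9.7; yz -0.005; 
shift units [ 0.02 -0.08 -0.09]
rot units [-0.18  0.01 -0.05]
target [0.508 0.21  0.163] -9.8
t 12.88; tcp [0.504  0.2262 0.0613]; F [ 0.6 -0.  -3. ]; open 0.0219; j [ 38.  18. -23. -12. -45. -17.]; yaw 102.7; tilt -9.7; yz -0.005; 
shift units [ 0.07 -0.27  1.69]
rot units [ 0.01  0.06 -0.05]
```

View pics/s7.png

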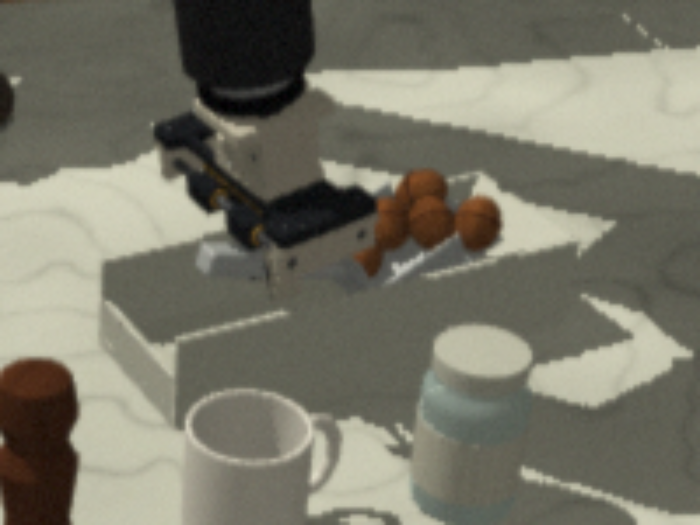

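All five nuts seem to be on the blade: crop (480,222), (430,222), (390,222), (422,190), (370,262). I'll tilt a bit more and lift gently while backing toward the bin's middle.

```bash
python3 -m crank '[{"linear":[0.02,-0.07,0.08],"rot":[0.4,0.1,0],"hand":0},{"linear":[0.03,-0.1,0.12],"rot":[0.3,0.07,0],"hand":0},{"linear":[0.03,-0.12,0.16],"rot":[0,0,0],"hand":0},{"linear":[0.03,-0.12,0.2],"rot":[0,0,0],"hand":0},{"linear":[0.03,-0.12,0.2],"rot":[0,0,0],"hand":0},{"linear":[0.02,-0.07,0.2],"rot":[0,0,0],"hand":0},{"linear":[0,0,0.2],"rot":[0,0,0],"hand":0},{"linear":[0,0,0.1],"rot":[0,0,0],"hand":0}]'
python3 - <<'E'
from h import *
rep()
s=snap('scene')['image']; cv2.imwrite('pics/s8.png',cv2.cvtColor(cv2.resize(s[110:290,280:500],None,fx=3.4,fy=3.4),cv2.COLOR_RGB2BGR))
s=snap('top')['image']; cv2.imwrite('pics/t8.png',cv2.cvtColor(cv2.resize(s[180:360,80:340],None,fx=3,fy=3),cv2.COLOR_RGB2BGR))
E
```

```text
clock: 13.92
tool_pos: [0.5156, 0.1886, 0.1423]
orientation: [-1.8, 76.5, 100.8]
force: [-0.5, 0.1, -3.3]
opening: 0.0218
t 13.93; tcp [0.5156 0.1886 0.1423]; F [-0.5  0.1 -3.3]; open 0.0218; j [ 31.  13. -17. -15. -56. -10.]; yaw 102.6; tilt -13.5; yz -0.008;
```

View pics/s8.png

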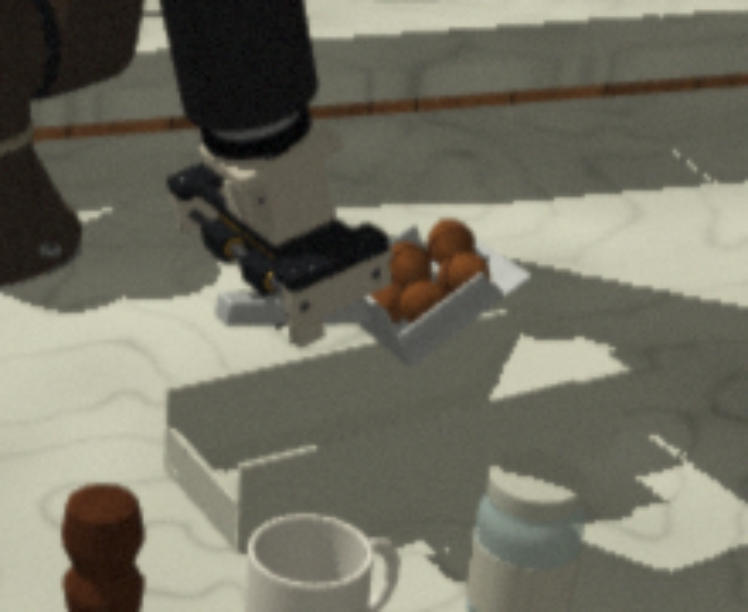

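View pics/t8.png

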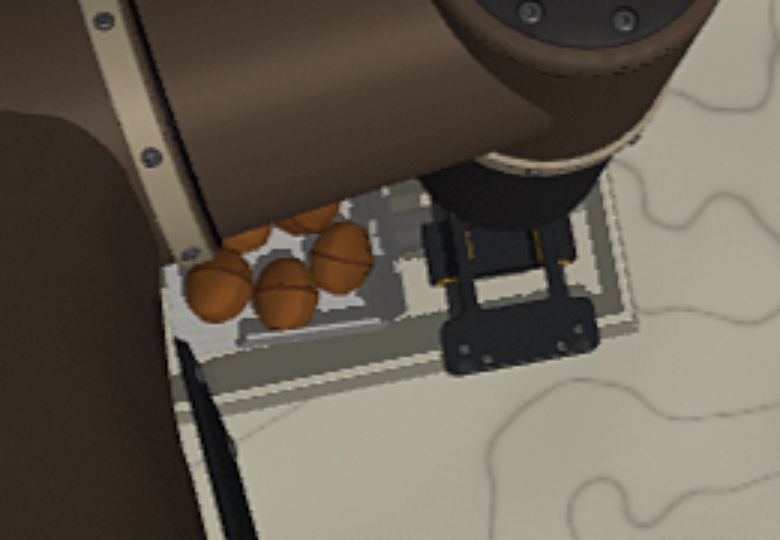

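All five nuts are on the tilted blade (top crop: (220,285), (285,293), (340,258), (245,235), (308,215)) and the bin is empty. Lifting gently and swinging to the drawer.

```bash
python3 -m crank '[{"linear":[0,0,0.1],"rot":[0.2,0.05,0],"hand":0},{"linear":[0,0,0.2],"rot":[0.2,0.05,0],"hand":0},{"linear":[0,0,0.3],"rot":[0,0,0],"hand":0},{"linear":[0,0,0.3],"rot":[0,0,-0.1],"hand":0},{"linear":[0,-0.02,0.3],"rot":[0,0,-0.2],"hand":0},{"linear":[-0.05,-0.05,0.2],"rot":[0,0,-0.4],"hand":0},{"linear":[-0.08,-0.08,0.15],"rot":[0,0,-0.6],"hand":0},{"linear":[-0.08,-0.1,0.1],"rot":[0,0,-0.8],"hand":0},{"linear":[-0.08,-0.13,0],"rot":[0,0,-0.8],"hand":0},{"linear":[-0.08,-0.15,0],"rot":[0,0,-0.8],"hand":0},{"linear":[-0.08,-0.18,0],"rot":[0,0,-0.8],"hand":0},{"linear":[-0.08,-0.2,0],"rot":[0,0,-0.8],"hand":0},{"linear":[-0.08,-0.2,0],"rot":[0,0,-0.8],"hand":0},{"linear":[-0.08,-0.2,0],"rot":[0,0,-0.8],"hand":0},{"linear":[-0.08,-0.2,0],"rot":[0,0,-0.8],"hand":0}]'
python3 - <<'E'
from h import *
o,R,p=pose()
for nose,t in [((.5,-.31,.2),-30),((.51,-.315,.125),0),((.51,-.315,.10),20),((.51,-.315,.08),40)]: print(noseplan(nose,-31,t)[0].round(3))
go((.5,-.31,.2),-31,-30)
s=snap('scene')['image']; cv2.imwrite('pics/s9.png',cv2.cvtColor(cv2.resize(s[60:290,200:500],None,fx=2.5,fy=2.5),cv2.COLOR_RGB2BGR))
E
```

```text
clock: 15.9
tool_pos: [0.4663, 0.0948, 0.254]
orientation: [-1.2, 73.9, 61.3]
force: [-0.0, -0.5, -3.6]
opening: 0.0216
[ 0.353 -0.221  0.166]
[ 0.368 -0.23   0.181]
[ 0.393 -0.245  0.21 ]
[ 0.432 -0.268  0.23 ]
target [ 0.353 -0.221  0.166] -14.8
t 15.9; tcp [0.4663 0.0948 0.254 ]; F [-0.  -0.5 -3.6]; open 0.0216; j [ 27.  -6. -24. -10. -58. -50.]; yaw 62.4; tilt -16.1; yz -0.006; 
shift units [-1.89 -5.27 -1.47]
rot units [-1.000e-02  3.000e-01 -1.868e+01]
```

View pics/s9.png

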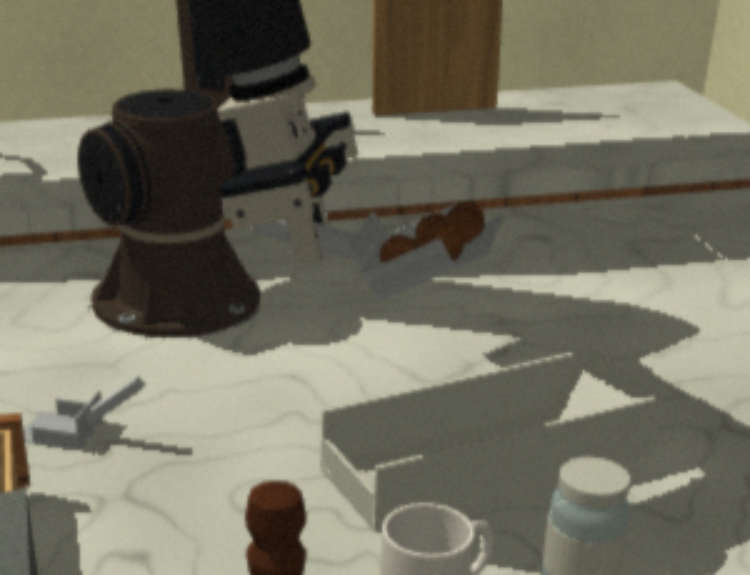

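```bash
python3 -m crank '[{"linear":[-0.02,-0.1,0],"rot":[0,0,-0.4],"hand":0},{"linear":[-0.04,-0.19,0],"rot":[0,0,-0.8],"hand":0},{"linear":[-0.04,-0.19,0],"rot":[0,0,-0.8],"hand":0},{"linear":[-0.04,-0.19,0],"rot":[0,0,-0.8],"hand":0},{"linear":[-0.04,-0.19,0],"rot":[0,0,-0.8],"hand":0},{"linear":[-0.04,-0.19,0],"rot":[0,0,-0.8],"hand":0},{"linear":[-0.04,-0.19,0],"rot":[0,0,-0.8],"hand":0},{"linear":[-0.04,-0.19,0],"rot":[0,0,-0.8],"hand":0},{"linear":[-0.04,-0.19,0],"rot":[0,0,-0.8],"hand":0},{"linear":[-0.04,-0.19,0],"rot":[0,0,-0.8],"hand":0},{"linear":[-0.04,-0.19,0],"rot":[0,0,-0.8],"hand":0},{"linear":[-0.04,-0.19,0],"rot":[0,0,-0.8],"hand":0},{"linear":[-0.04,-0.19,0],"rot":[0,0,-0.8],"hand":0},{"linear":[-0.04,-0.19,0],"rot":[0,0,-0.8],"hand":0},{"linear":[-0.02,-0.1,0],"rot":[0,0,-0.4],"hand":0},{"linear":[0,0,0],"rot":[0,0,0],"hand":0}]'
python3 - <<'E'
from h import *
for nose,t in [((.52,-.32,.2),-30),((.53,-.33,.125),0),((.53,-.33,.10),20),((.53,-.33,.08),40)]: print(noseplan(nose,-45,t)[0].round(3))
go((.52,-.32,.2),-45,-30)
s=snap('scene')['image']; cv2.imwrite('pics/s10.png',cv2.cvtColor(cv2.resize(s[40:290,60:380],None,fx=2.4,fy=2.4),cv2.COLOR_RGB2BGR))
E
```

```text
clock: 17.95
tool_pos: [0.425, -0.071, 0.2627]
orientation: [0.5, 73.6, 4.7]
force: [0.1, 1.1, -2.3]
opening: 0.0217
[ 0.398 -0.198  0.166]
[ 0.413 -0.213  0.181]
[ 0.433 -0.233  0.21 ]
[ 0.466 -0.266  0.23 ]
target [ 0.398 -0.198  0.166] -14.8
t 17.95; tcp [ 0.425  -0.071   0.2627]; F [ 0.1  1.1 -2.3]; open 0.0217; j [  21.  -17.  -38.    6.  -53. -110.]; yaw 4.2; tilt -16.4; yz 0.003; 
shift units [-0.44 -2.12 -1.62]
rot units [ 0.08  0.31 -9.84]
```

View pics/s10.png

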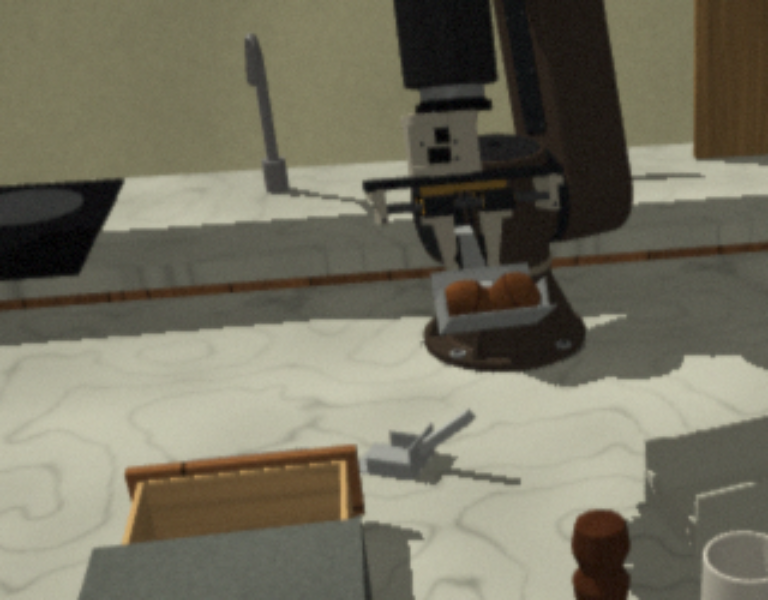

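Nuts are still held in the blade (crop (490,292)).

```bash
python3 -m crank '[{"linear":[-0.02,-0.1,0],"rot":[0,0,-0.5],"hand":0},{"linear":[-0.04,-0.18,0],"rot":[0,0,-0.85],"hand":0},{"linear":[-0.04,-0.18,0],"rot":[0,0,-0.85],"hand":0},{"linear":[-0.04,-0.18,0],"rot":[0,0,-0.85],"hand":0},{"linear":[-0.04,-0.18,0],"rot":[0,0,-0.85],"hand":0},{"linear":[-0.04,-0.18,0],"rot":[0,0,-0.85],"hand":0},{"linear":[-0.04,-0.18,0],"rot":[0,0,-0.85],"hand":0},{"linear":[-0.04,-0.18,0],"rot":[0,0,-0.85],"hand":0},{"linear":[-0.04,-0.18,0],"rot":[0,0,-0.85],"hand":0},{"linear":[-0.04,-0.18,0],"rot":[0,0,-0.85],"hand":0},{"linear":[-0.04,-0.18,0],"rot":[0,0,-0.85],"hand":0},{"linear":[-0.02,-0.1,0],"rot":[0,0,-0.5],"hand":0},{"linear":[-0.02,-0.1,0],"rot":[0,0,-0.3],"hand":0},{"linear":[0,0,0],"rot":[0,0,0],"hand":0}]'
python3 - <<'E'
from h import *
go((.52,-.32,.2),-45,-30)
s=snap('top')['image']; cv2.imwrite('pics/t11.png',cv2.cvtColor(cv2.resize(s[180:400,330:620],None,fx=2.6,fy=2.6),cv2.COLOR_RGB2BGR))
E
```

```text
clock: 19.75
tool_pos: [0.3995, -0.1962, 0.264]
orientation: [1.5, 73.7, -44.0]
force: [-1.4, 0.5, -3.8]
opening: 0.022
target [ 0.398 -0.198  0.166] -14.8
t 19.75; tcp [ 0.3995 -0.1962  0.264 ]; F [-1.4  0.5 -3.8]; open 0.022; j [  11.  -14.  -40.   16.  -56. -155.]; yaw -45.5; tilt -16.3; yz 0.008; 
shift units [-0.02 -0.04 -1.64]
rot units [0.15 0.27 0.11]
```

View pics/t11.png

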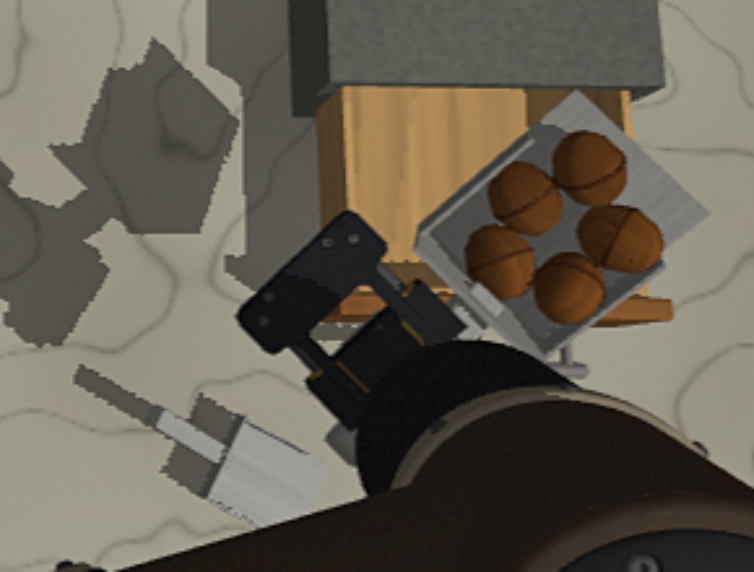

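```bash
python3 -m crank '[{"linear":[0.02,-0.03,-0.1],"rot":[0.3,0.3,0.05],"hand":0},{"linear":[0.04,-0.05,-0.25],"rot":[0.6,0.6,0.05],"hand":0},{"linear":[0.04,-0.05,-0.3],"rot":[0.6,0.6,0],"hand":0},{"linear":[0.04,-0.05,-0.3],"rot":[0.6,0.6,0],"hand":0},{"linear":[0.04,-0.05,-0.25],"rot":[0.6,0.6,0],"hand":0},{"linear":[0.04,-0.05,-0.15],"rot":[0.6,0.6,0],"hand":0},{"linear":[0,0,0],"rot":[0,0,0],"hand":0}]'
python3 - <<'E'
from h import *
go((.53,-.33,.128),-45,-5)
q=None
for z,t in [(.128,-5),(.12,5),(.11,15),(.1,25),(.085,35),(.075,45)]:
    p=noseplan((.53,-.33,z),-45,t)[0]; print(p.round(3),None if q is None else ((p-q)/.06).round(2)); q=p
E
```

```text
clock: 20.68
tool_pos: [0.4155, -0.2122, 0.1817]
orientation: [173.7, 82.4, 129.0]
force: [-0.4, 0.2, -3.3]
opening: 0.0219
target [ 0.41 -0.21  0.17] 10.2
t 20.68; tcp [ 0.4155 -0.2122  0.1817]; F [-0.4  0.2 -3.3]; open 0.0219; j [  -7.    7.  -21.   -6.  -67. -125.]; yaw -44.7; tilt 7.5; yz 0.015; 
shift units [-0.1   0.04 -0.2 ]
rot units [ 0.26  0.5  -0.05]
[ 0.41 -0.21  0.17] None
[ 0.417 -0.217  0.191] [ 0.12 -0.12  0.35]
[ 0.427 -0.227  0.207] [ 0.17 -0.17  0.28]
[ 0.44  -0.24   0.221] [ 0.23 -0.23  0.23]
[ 0.457 -0.257  0.226] [ 0.27 -0.27  0.09]
[ 0.475 -0.275  0.232] [ 0.31 -0.31  0.1 ]
```

```bash
python3 -m crank '[{"linear":[-0.02,0,0],"rot":[0.6,0.8,0],"hand":0},{"linear":[0.04,-0.05,0.05],"rot":[0.7,0.7,0],"hand":0},{"linear":[0.07,-0.07,0.12],"rot":[0.7,0.7,0],"hand":0},{"linear":[0.08,-0.08,0.13],"rot":[0.7,0.7,0],"hand":0},{"linear":[0.1,-0.1,0.12],"rot":[0.7,0.7,0],"hand":0},{"linear":[0.11,-0.11,0.1],"rot":[0.7,0.7,0],"hand":0},{"linear":[0.13,-0.13,0.08],"rot":[0.7,0.7,0],"hand":0},{"linear":[0.13,-0.13,0.04],"rot":[0.7,0.7,0],"hand":0},{"linear":[0.14,-0.14,0.04],"rot":[0.7,0.7,0],"hand":0},{"linear":[0.15,-0.15,0.05],"rot":[0.7,0.7,0],"hand":0},{"linear":[0,0,0],"rot":[0,0,0],"hand":0},{"linear":[0,0,0],"rot":[0,0,0],"hand":0}]'
python3 - <<'E'
from h import *
go((.53,-.33,.075),-45,45)
s=snap('top')['image']; cv2.imwrite('pics/t12.png',cv2.cvtColor(cv2.resize(s[180:400,330:620],None,fx=2.6,fy=2.6),cv2.COLOR_RGB2BGR))
s=snap('scene')['image']; cv2.imwrite('pics/s12.png',cv2.cvtColor(cv2.resize(s[40:390,60:380],None,fx=1.7,fy=1.7),cv2.COLOR_RGB2BGR))
E
```

```text
clock: 22.18
tool_pos: [0.4764, -0.2698, 0.2324]
orientation: [179.6, 33.4, 135.3]
force: [-1.3, 0.3, -1.5]
opening: 0.0217
target [ 0.475 -0.275  0.232] 60.2
t 22.18; tcp [ 0.4764 -0.2698  0.2324]; F [-1.3  0.3 -1.5]; open 0.0217; j [ -23.   43.   27.  -22. -127. -116.]; yaw -44.5; tilt 56.6; yz 0.006; 
shift units [-0.02 -0.09 -0.  ]
rot units [ 0.46  0.57 -0.11]
```

View pics/t12.png

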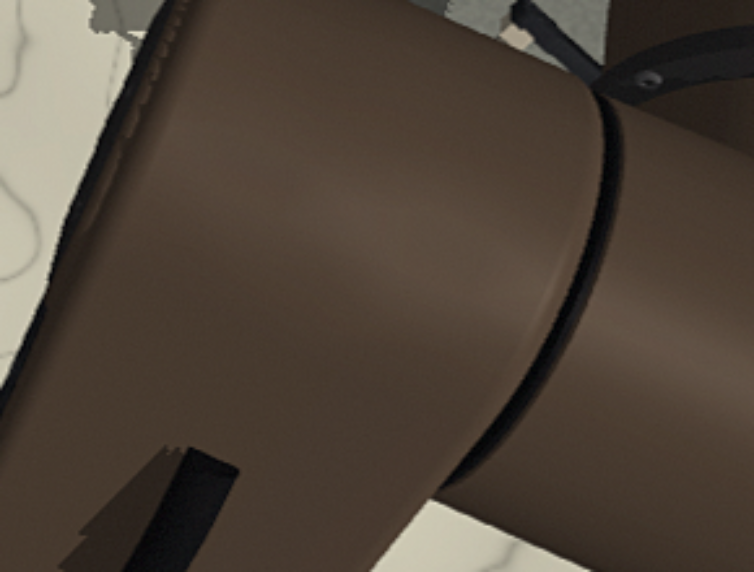

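View pics/s12.png

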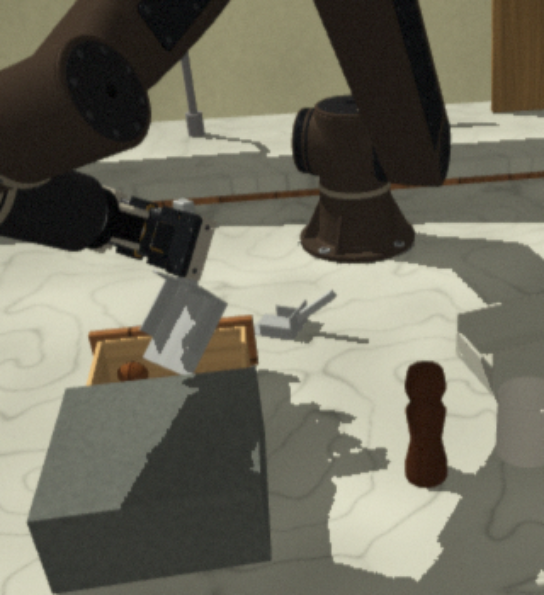

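The blade is empty and a nut shows in the drawer at crop (132,370). Backing off and levelling, then looking into the drawer.

```bash
python3 -m crank '[{"linear":[-0.1,0.1,0.3],"rot":[-0.7,-0.7,0],"hand":0},{"linear":[-0.15,0.15,0.3],"rot":[-0.8,-0.8,0.2],"hand":0},{"linear":[-0.15,0.2,0.2],"rot":[-0.8,-0.8,0.3],"hand":0},{"linear":[-0.1,0.3,0],"rot":[-0.8,-0.8,0.4],"hand":0},{"linear":[0,0.5,0],"rot":[-0.8,-0.8,0.5],"hand":0},{"linear":[0,0.6,0],"rot":[-0.8,-0.8,0.5],"hand":0},{"linear":[0,0.6,0],"rot":[-0.6,-0.6,0.6],"hand":0},{"linear":[0,0.6,0],"rot":[0,0,0.8],"hand":0},{"linear":[0,0.5,0],"rot":[0,0,0.8],"hand":0},{"linear":[0,0.3,0],"rot":[0,0,0.8],"hand":0},{"linear":[0,0,0],"rot":[0,0,0],"hand":0}]'
python3 - <<'E'
from h import *
rep(-12.5,15.2,[.4755,-.0065,.10])
s=snap('top','t13.png')['image']; cv2.imwrite('pics/t13.png',cv2.cvtColor(s,cv2.COLOR_RGB2BGR))
E
```

```text
clock: 23.65
tool_pos: [0.4383, -0.03, 0.2931]
orientation: [-172.7, 73.5, 167.9]
force: [-1.0, -0.3, -1.6]
opening: 0.0214
t 23.65; tcp [ 0.4383 -0.03    0.2931]; F [-1.  -0.3 -1.6]; open 0.0214; j [  15.    7.   -8.   -7.  -90. -123.]; yaw -19.1; tilt 16.4; yz -0.036; 
shift units [ 0.62  0.39 -3.22]
rot units [ 0.33 -0.34  1.33]
```

View pics/t13.png

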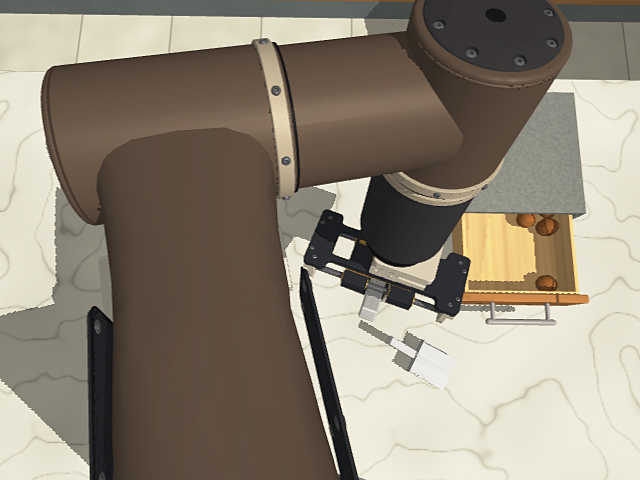

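Three nuts are visible in the drawer: (526,220), (548,226), (546,284). The other two are hidden or elsewhere, to be checked. First, put the scoop down on its old spot.

```bash
python3 -m crank '[{"linear":[0.2,0.1,-0.5],"rot":[0.1,-0.1,0.4],"hand":0},{"linear":[0.2,0.1,-0.7],"rot":[0.1,-0.1,0.4],"hand":0},{"linear":[0.1,0.1,-0.7],"rot":[0.1,-0.1,0.4],"hand":0},{"linear":[0.1,0.07,-0.6],"rot":[0,0,0.1],"hand":0},{"linear":[0,0,-0.3],"rot":[0,0,0],"hand":0},{"linear":[0,0,0],"rot":[0,0,0],"hand":0}]'
python3 - <<'E'
from h import *
rep(-12.5,15.2,[.4755,-.0065,.058])
s=snap('scene'); a,b,z,g=blade(s)
m=(abs(b)<.035)&(a>.06)&(a<.17)&(z<-.05)&(z>-.11)
for lo in np.arange(.06,.17,.02):
    k=m&(a>lo)&(a<lo+.02)
    if k.sum(): print(round(lo,2),k.sum(),(np.median(z[k])+g[2]).round(4))
for l2 in np.arange(-.05,.05,.02):
    k=(a>.07)&(a<.16)&(b>l2)&(b<l2+.015)&(z<-.05)&(z>-.11); print(round(l2,2),(np.median(z[k])+g[2]).round(4))
P=cloud(s); rgb=s['image'];hsv=cv2.cvtColor(rgb,cv2.COLOR_RGB2HSV)
cv2.imwrite('pics/s14.png',cv2.cvtColor(cv2.resize(rgb[140:400,60:500],None,fx=1.8,fy=1.8),cv2.COLOR_RGB2BGR))
E
```

```text
clock: 24.45
tool_pos: [0.4742, -0.0126, 0.1246]
orientation: [180.0, 75.2, 167.0]
force: [0.0, -0.6, -1.8]
opening: 0.0218
t 24.45; tcp [ 0.4742 -0.0126  0.1246]; F [ 0.  -0.6 -1.8]; open 0.0218; j [  16.   16.  -18.   -8.  -68. -115.]; yaw -13.0; tilt 14.8; yz 0.0; 
shift units [ 0.02  0.1  -1.11]
rot units [0.02 0.09 0.1 ]
0.06 117 0.0702
0.08 133 0.0702
0.1 134 0.0702
0.12 145 0.0703
0.14 144 0.0702
0.16 31 0.0703
-0.05 0.0709
-0.03 0.0703
-0.01 0.0703
0.01 0.0702
0.03 0.0702
```

View pics/s14.png

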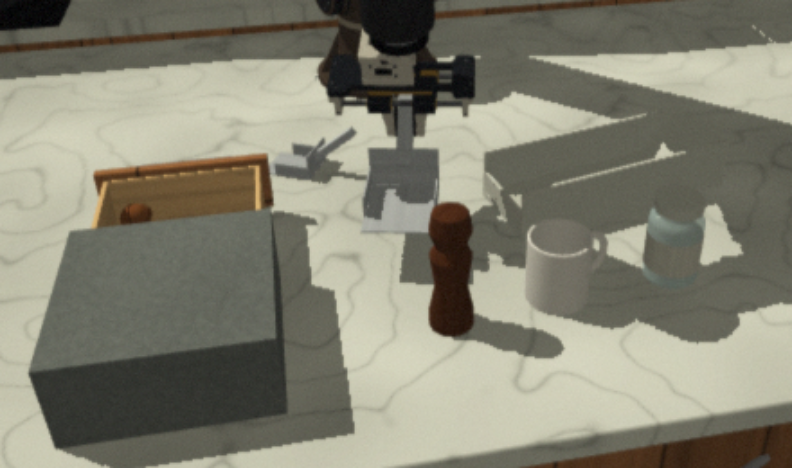

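The blade is level at 70 mm and no stray nuts are on the counter. Lowering 68 mm.

```bash
python3 -m crank '[{"linear":[0,0.05,-0.35],"rot":[0,0,0],"hand":0},{"linear":[0,0.05,-0.35],"rot":[0,0,0],"hand":0},{"linear":[0,0,-0.2],"rot":[0,0,0],"hand":0},{"linear":[0,0,0],"rot":[0,0,0],"hand":0}]'
python3 - <<'E'
from h import *
rep(-12.5,15.0,[.4755,-.0065,.0565])
E
```

```text
clock: 25.0
tool_pos: [0.4781, -0.0076, 0.0756]
orientation: [179.1, 75.9, 166.0]
force: [0.4, -0.3, -2.2]
opening: 0.0224
t 25.0; tcp [ 0.4781 -0.0076  0.0756]; F [ 0.4 -0.3 -2.2]; open 0.0224; j [  16.   20.  -21.   -8.  -62. -115.]; yaw -13.1; tilt 14.1; yz 0.004; 
shift units [-0.04  0.02 -0.32]
rot units [-0.01  0.18  0.12]
```

```bash
python3 -m crank '[{"linear":[-0.04,0,-0.2],"rot":[0,0.18,0],"hand":0},{"linear":[0,0,-0.1],"rot":[0,0,0],"hand":0},{"linear":[0,0,-0.02],"rot":[0,0,0],"hand":0},{"linear":[0,0,0],"rot":[0,0,0],"hand":0}]'
python3 - <<'E'
from h import *
rep(-12.5,14.8,[.4755,-.0065,.0565])
E
```

```text
clock: 25.5
tool_pos: [0.4769, -0.0077, 0.0568]
orientation: [179.7, 75.1, 166.6]
force: [-0.2, -0.0, -1.9]
opening: 0.0214
t 25.5; tcp [ 0.4769 -0.0077  0.0568]; F [-0.2 -0.  -1.9]; open 0.0214; j [  16.   21.  -22.   -8.  -60. -114.]; yaw -13.1; tilt 14.9; yz 0.001; 
shift units [-0.02  0.02 -0.01]
rot units [-0.02 -0.02  0.12]
```

```bash
python3 -m crank '[{"linear":[0,0,-0.02],"rot":[0,0,0],"hand":0},{"linear":[0,0,0],"rot":[0,0,0],"hand":0.3},{"linear":[0,0,0],"rot":[0,0,0],"hand":0.6},{"linear":[0,0,0],"rot":[0,0,0],"hand":1},{"linear":[0,0,0],"rot":[0,0,0],"hand":1},{"linear":[0,0,0],"rot":[0,0,0],"hand":1},{"linear":[0,0,0],"rot":[0,0,0],"hand":1}]'
python3 - <<'E'
from h import *
rep(-12.5,15.2)
E
```

```text
clock: 26.38
tool_pos: [0.4779, -0.0076, 0.0567]
orientation: [179.6, 75.2, 166.5]
force: [-0.4, 0.7, -0.8]
opening: 0.0711
t 26.38; tcp [ 0.4779 -0.0076  0.0567]; F [-0.4  0.7 -0.8]; open 0.0711; j [  16.   21.  -22.   -8.  -60. -114.]; yaw -13.1; tilt 14.8; yz 0.002; 
rot units [-0.    0.09  0.12]
```

```bash
python3 -m crank '[{"linear":[0.05,0,0.2],"rot":[0,0,0],"hand":1},{"linear":[0.12,-0.02,0.5],"rot":[0,0,0],"hand":1},{"linear":[0.2,-0.04,0.8],"rot":[0,0,0],"hand":1},{"linear":[0,0,0.9],"rot":[0,-0.6,0.2],"hand":1},{"linear":[-0.2,-0.5,0.3],"rot":[0,-0.8,0.5],"hand":0},{"linear":[-0.3,-0.8,0],"rot":[0,-0.8,0.5],"hand":0},{"linear":[-0.4,-0.8,0],"rot":[0,-0.8,0.5],"hand":0},{"linear":[-0.4,-0.8,0],"rot":[0,0,0.5],"hand":0},{"linear":[-0.3,-0.8,0],"rot":[0,0,0.4],"hand":0},{"linear":[-0.1,-0.8,0],"rot":[0,0,0],"hand":0},{"linear":[0,0,0],"rot":[0,0,0],"hand":0}]'
python3 - <<'E'
from h import *
rep(0,0,[.37,-.325,.12])
s=snap('top')['image']; cv2.imwrite('pics/t15.png',cv2.cvtColor(s,cv2.COLOR_RGB2BGR))
snap('scene','s15.png')
E
```

```text
clock: 27.75
tool_pos: [0.3965, -0.2897, 0.2352]
orientation: [59.7, 87.5, 60.6]
force: [0.7, 0.3, 0.1]
opening: 0.0232
t 27.75; tcp [ 0.3965 -0.2897  0.2352]; F [0.7 0.3 0.1]; open 0.0232; j [-15.   3. -20.  -3. -67. -73.]; yaw 0.9; tilt -1.2; yz 0.037; 
shift units [-0.44 -0.59 -1.92]
rot units [-0.43  0.25 -0.18]
```

View pics/t15.png

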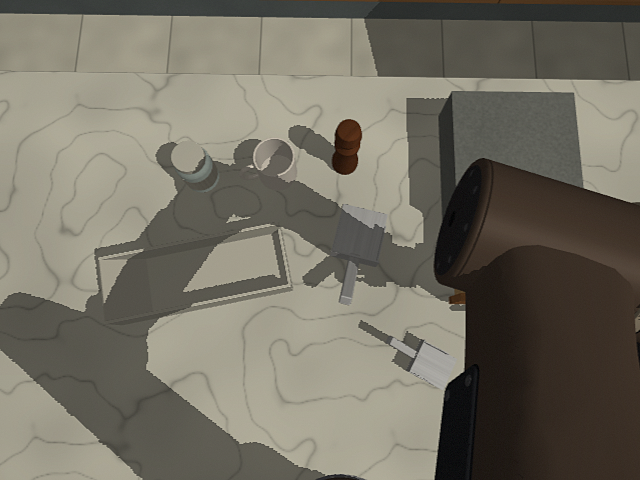

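View pics/s15.png

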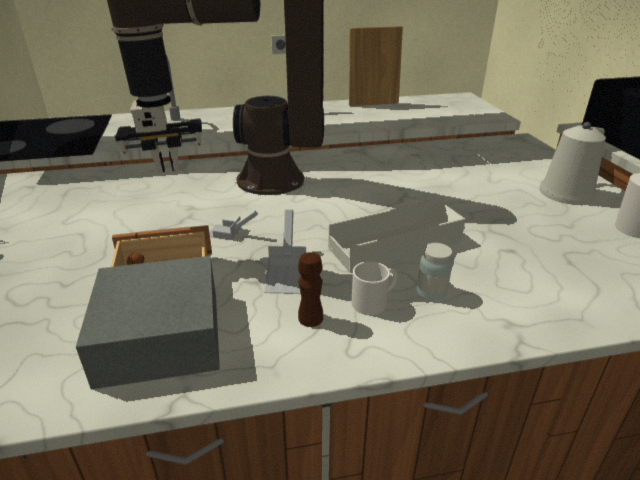

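```bash
python3 -m crank '[{"linear":[-0.44,-0.59,-0.1],"rot":[-0.43,0.25,-0.18],"hand":0},{"linear":[0,0,0],"rot":[0,0,0],"hand":0}]'
python3 - <<'E'
from h import *
rep(0,0,[.37,-.325,.12])
snap('wrist','w16.png')
E
```

```text
clock: 28.1
tool_pos: [0.371, -0.3221, 0.2299]
orientation: [-68.7, 89.9, -68.5]
force: [-0.5, 0.4, -0.1]
opening: 0.0011
t 28.1; tcp [ 0.371  -0.3221  0.2299]; F [-0.5  0.4 -0.1]; open 0.0011; j [-18.   3. -22.   0. -66. -72.]; yaw 0.2; tilt -0.0; yz -0.001; 
shift units [-0.02 -0.05 -1.83]
rot units [ 0.01  0.   -0.05]
```

View pics/w16.png

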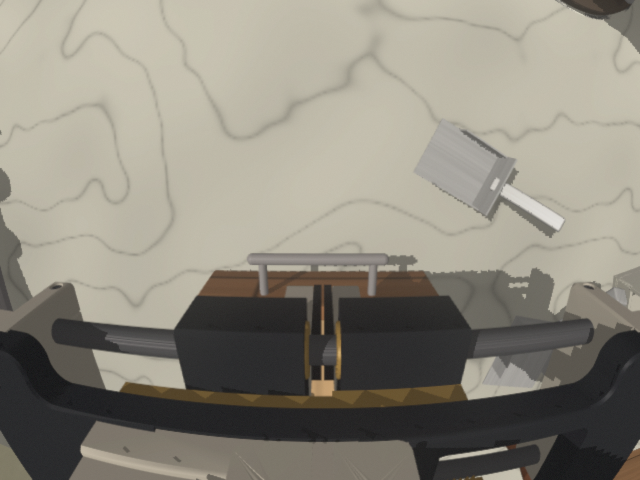

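```bash
python3 -m crank '[{"linear":[0,-0.03,-0.7],"rot":[0,0,0],"hand":0},{"linear":[0,-0.02,-0.8],"rot":[0,0,0],"hand":0},{"linear":[-0.02,0,-0.8],"rot":[0,0,0],"hand":0},{"linear":[0,0,-0.4],"rot":[0,0,0],"hand":0},{"linear":[0,0,-0.15],"rot":[0,0,0],"hand":0},{"linear":[0,0,0],"rot":[0,0,0],"hand":0}]'
python3 - <<'E'
from h import *
rep(0,0,[.385,-.325,.058])
snap('scene','s17.png')
E
```

```text
clock: 28.9
tool_pos: [0.3779, -0.3197, 0.0593]
orientation: [-14.3, 89.3, -13.5]
force: [-0.6, -0.5, 0.6]
opening: 0.0
t 28.9; tcp [ 0.3779 -0.3197  0.0593]; F [-0.6 -0.5  0.6]; open 0.0; j [-17.  14. -34.  -0. -41. -72.]; yaw 0.8; tilt -0.7; yz -0.003; 
shift units [ 0.12 -0.09 -0.02]
rot units [ 0.03  0.13 -0.16]
```

View pics/s17.png

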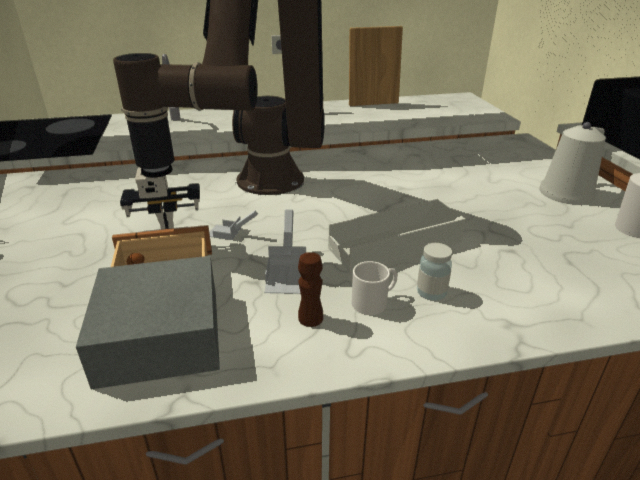

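```bash
python3 -m crank '[{"linear":[0.15,-0.04,0],"rot":[0,0.1,-0.1],"hand":0},{"linear":[0.2,0,0],"rot":[0,0,0],"hand":0},{"linear":[0.2,0,0],"rot":[0,0,0],"hand":0},{"linear":[0.2,0,0],"rot":[0,0,0],"hand":0},{"linear":[0.2,0,0],"rot":[0,0,0],"hand":0},{"linear":[0.2,0,0],"rot":[0,0,0],"hand":0},{"linear":[0.2,0,0],"rot":[0,0,0],"hand":0},{"linear":[0.2,0,0],"rot":[0,0,0],"hand":0},{"linear":[0.2,0,0],"rot":[0,0,0],"hand":0},{"linear":[0.2,0,0],"rot":[0,0,0],"hand":0},{"linear":[0.2,0,0],"rot":[0,0,0],"hand":0}]'
python3 - <<'E'
from h import *
rep(0,0,[.56,-.325,.058])
E
```

```text
clock: 30.32
tool_pos: [0.5171, -0.3225, 0.0622]
orientation: [-34.9, 89.6, -34.6]
force: [-0.8, 1.4, 0.2]
opening: 0.0002
t 30.32; tcp [ 0.5171 -0.3225  0.0622]; F [-0.8  1.4  0.2]; open 0.0002; j [-14.  23. -20.   0. -47. -76.]; yaw 0.3; tilt -0.3; yz -0.004; 
shift units [ 0.71 -0.04 -0.07]
rot units [ 0.05  0.07 -0.05]
```

```bash
python3 -m crank '[{"linear":[0.18,0,-0.03],"rot":[0,0,0],"hand":0},{"linear":[0.15,0,-0.03],"rot":[0,0,0],"hand":0},{"linear":[0.12,0,0],"rot":[0,0,0],"hand":0},{"linear":[0.1,0,0],"rot":[0,0,0],"hand":0},{"linear":[0.1,0,0],"rot":[0,0,0],"hand":0}]'
python3 - <<'E'
from h import *
rep()
snap('scene','s18.png')
E
```

```text
clock: 30.95
tool_pos: [0.5422, -0.3225, 0.0571]
orientation: [179.1, 88.6, 179.2]
force: [-19.4, -0.3, 15.2]
opening: 0.0004
t 30.95; tcp [ 0.5422 -0.3225  0.0571]; F [-19.4  -0.3  15.2]; open 0.0004; j [-13.  26. -16.   0. -50. -77.]; yaw 0.1; tilt 1.4; yz 0.0;
```

View pics/s18.png

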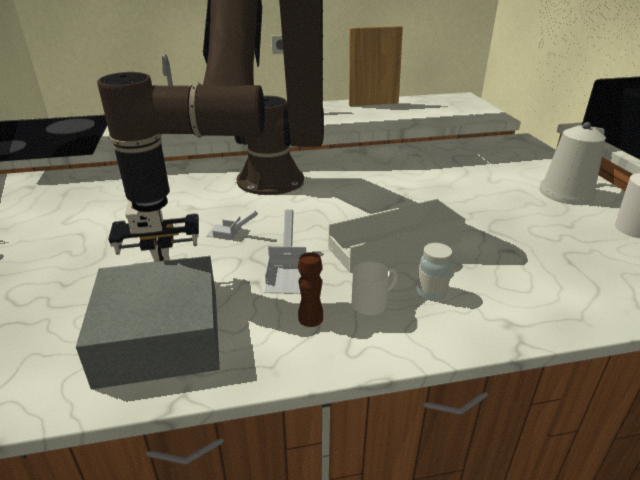

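Force rose to 19 N at x=0.542: either shut or jammed. Backing off to look.

```bash
python3 -m crank '[{"linear":[-0.3,0,0.02],"rot":[0,0,0],"hand":0},{"linear":[-0.8,0,0.1],"rot":[0,0,0],"hand":0},{"linear":[-0.8,0,0.4],"rot":[0,0,0],"hand":0},{"linear":[-0.5,0.5,0.8],"rot":[0,0,0],"hand":0},{"linear":[0,1,0.2],"rot":[0,0,0],"hand":0},{"linear":[0,1,0.2],"rot":[0,0,0],"hand":0},{"linear":[0,1,0],"rot":[0,0,0],"hand":0},{"linear":[0,1,0],"rot":[0,0,0],"hand":0},{"linear":[0,1,0],"rot":[0,0,0],"hand":0},{"linear":[0,0,0],"rot":[0,0,0],"hand":0}]'
python3 - <<'E'
from h import *
rep()
s=snap('top','t19.png'); P=cloud(s)
for v in range(205,270,4): print(v,P[v,520].round(3),P[v,490].round(3))
E
```

```text
clock: 32.25
tool_pos: [0.399, 0.0167, 0.1642]
orientation: [158.8, 89.2, 158.8]
force: [-1.6, -0.3, 0.3]
opening: 0.0008
t 32.25; tcp [0.399  0.0167 0.1642]; F [-1.6 -0.3  0.3]; open 0.0008; j [  30.   -3.  -36.   -1.  -57. -120.]; yaw 0.0; tilt 0.7; yz 0.005; 
205 [ 0.622 -0.324  0.111] [ 0.622 -0.269  0.108]
209 [ 0.614 -0.323  0.112] [ 0.614 -0.268  0.11 ]
213 [ 0.609 -0.327  0.101] [ 0.609 -0.272  0.098]
217 [0.375 0.043 0.963] [ 0.602 -0.272  0.096]
221 [ 0.595 -0.328  0.096] [ 0.595 -0.273  0.094]
225 [ 0.594 -0.34   0.068] [ 0.594 -0.283  0.064]
229 [ 0.594 -0.353  0.036] [ 0.594 -0.294  0.032]
233 [ 0.594 -0.369 -0.002] [ 0.593 -0.306 -0.002]
237 [ 0.586 -0.368 -0.002] [ 0.585 -0.306 -0.003]
241 [ 0.56  -0.334  0.078] [ 0.56  -0.277  0.076]
245 [ 0.554 -0.336  0.072] [ 0.568 -0.305 -0.002]
249 [ 0.56  -0.366 -0.001] [ 0.559 -0.304  0.   ]
253 [ 0.552 -0.365 -0.001] [ 0.55  -0.303  0.001]
257 [ 0.543 -0.363  0.002] [ 0.542 -0.302  0.001]
261 [ 0.535 -0.364 -0.   ] [ 0.534 -0.302 -0.   ]
265 [ 0.527 -0.364 -0.   ] [ 0.525 -0.302 -0.001]
269 [ 0.518 -0.362  0.002] [ 0.517 -0.301  0.002]
```

View pics/t19.png

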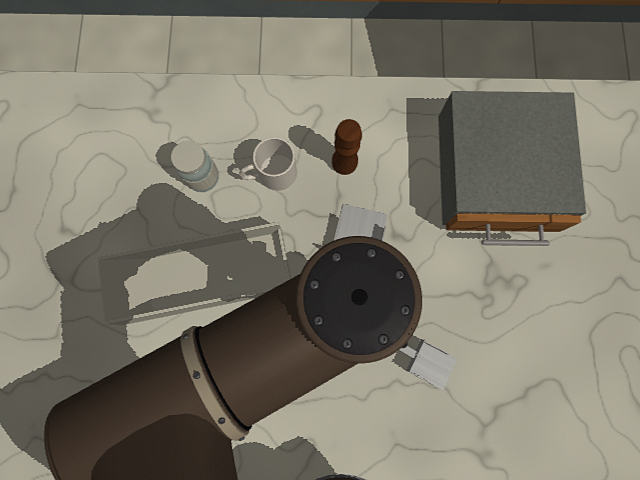

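Run:
```python
from h import *
s=snap('top','t20.png'); im0=cv2.imread('pics/top0.png')[...,::-1]
for v in range(286,306): print(v,im0[v,500],im0[v,540],onz(s,500,v,.097)[0].round(4))
for v in range(208,234): print(v,s['image'][v,500],s['image'][v,540],onz(s,500,v,.097)[0].round(4))
c=s['image'][195:255,430:600]; cv2.imwrite('pics/t20c.png',cv2.cvtColor(cv2.resize(c,None,fx=4.5,fy=4.5,interpolation=cv2.INTER_NEAREST),cv2.COLOR_RGB2BGR))
```

```text
286 [86 66 42] [86 68 42] 0.4717
287 [87 68 42] [85 66 41] 0.4699
288 [86 66 40] [87 67 43] 0.468
289 [87 68 43] [85 67 42] 0.4662
290 [86 67 42] [85 67 41] 0.4644
291 [90 69 42] [91 71 45] 0.4626
292 [89 69 43] [96 76 49] 0.4607
293 [71 52 29] [96 76 49] 0.4589
294 [65 41 22] [67 44 26] 0.4571
295 [68 45 24] [66 42 22] 0.4553
296 [67 43 22] [67 44 25] 0.4535
297 [66 42 21] [68 43 25] 0.4516
298 [66 42 23] [65 42 21] 0.4498
299 [67 45 22] [67 41 24] 0.448
300 [67 44 23] [69 47 26] 0.4462
301 [62 41 21] [68 45 24] 0.4444
302 [55 34 18] [58 38 21] 0.4426
303 [51 32 16] [49 30 13] 0.4408
304 [50 32 19] [45 28 17] 0.439
305 [87 88 81] [107 100  84] 0.4372
208 [101 101  94] [98 98 92] 0.6196
209 [98 98 90] [97 98 90] 0.6176
210 [100  99  91] [98 98 92] 0.6156
211 [100 102  93] [ 99 101  92] 0.6137
212 [59 61 57] [91 93 86] 0.6117
213 [99 89 73] [55 57 56] 0.6098
214 [146  93  47] [88 68 45] 0.6078
215 [141  91  48] [146  92  47] 0.6059
216 [136  89  45] [136  90  47] 0.6039
217 [138  93  50] [137  89  49] 0.602
218 [138  91  50] [138  89  48] 0.6
219 [143  93  49] [142  93  51] 0.5981
220 [148  96  52] [145  94  54] 0.5962
221 [116  76  42] [148  98  52] 0.5942
222 [85 55 31] [84 55 31] 0.5923
223 [86 58 31] [91 58 29] 0.5903
224 [88 57 31] [83 55 31] 0.5884
225 [88 58 30] [102 104 103] 0.5865
226 [89 57 31] [98 96 92] 0.5845
227 [91 61 32] [92 89 87] 0.5826
228 [72 47 25] [93 89 88] 0.5807
229 [73 46 25] [89 86 84] 0.5788
230 [77 50 28] [86 82 81] 0.5768
231 [120 114 100] [80 78 76] 0.5749
232 [132 131 117] [79 75 74] 0.573
233 [87 85 76] [72 68 68] 0.5711
```

View pics/t20c.png

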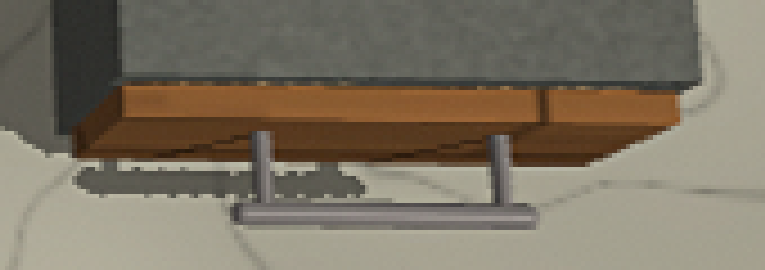

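The drawer looks shut, with the plank's back edge at x≈0.608 and the cabinet front at 0.609. A thin bright line at crop y≈83 could still be a 1–2 mm gap, so I'll push once more, at a different height, and compare the stop position.

```bash
python3 -m crank '[{"linear":[0,-1,0],"rot":[0,0,0],"hand":0},{"linear":[0,-1,0],"rot":[0,0,0],"hand":0},{"linear":[0,-1,0],"rot":[0,0,0],"hand":0},{"linear":[0.1,-1,-0.2],"rot":[0,0,0],"hand":0},{"linear":[0.2,-1,-0.3],"rot":[0,0,0],"hand":0},{"linear":[0.5,-0.5,-0.5],"rot":[0,0,0],"hand":0},{"linear":[0.5,-0.1,-0.5],"rot":[0,0,0],"hand":0},{"linear":[0,0,-0.4],"rot":[0,0,0],"hand":0},{"linear":[0,0,0],"rot":[0,0,0],"hand":0}]'
python3 - <<'E'
from h import *
rep(0,0,[.53,-.325,.048])
E
```

```text
clock: 33.48
tool_pos: [0.4699, -0.3419, 0.0472]
orientation: [160.9, 89.4, 159.6]
force: [-0.1, -0.8, 0.7]
opening: 0.0001
t 33.48; tcp [ 0.4699 -0.3419  0.0472]; F [-0.1 -0.8  0.7]; open 0.0001; j [-17.  22. -23.  -0. -45. -74.]; yaw -1.3; tilt 0.6; yz 0.004; 
shift units [1.   0.28 0.01]
rot units [-0.04 -0.12  0.26]
```

```bash
python3 -m crank '[{"linear":[0.4,0.2,0.02],"rot":[-0.04,-0.12,0.26],"hand":0},{"linear":[0.4,0.1,0.02],"rot":[0,0,0],"hand":0},{"linear":[0.2,0,0],"rot":[0,0,0],"hand":0},{"linear":[0.15,0,0],"rot":[0,0,0],"hand":0},{"linear":[0.1,0,0],"rot":[0,0,0],"hand":0},{"linear":[0.12,0,0],"rot":[0,0,0],"hand":0}]'
python3 - <<'E'
from h import *
rep()
E
```

```text
clock: 34.22
tool_pos: [0.5424, -0.3259, 0.054]
orientation: [174.4, 89.0, 174.2]
force: [-25.0, 0.1, 19.9]
opening: 0.0008
t 34.23; tcp [ 0.5424 -0.3259  0.054 ]; F [-25.    0.1  19.9]; open 0.0008; j [-13.  26. -16.   0. -49. -77.]; yaw -0.2; tilt 1.0; yz 0.002;
```

It stopped at the same place (0.5424) under 25 N, which is a firm end stop. Now a close look at the seam with the wrist camera.

```bash
python3 -m crank '[{"linear":[-0.3,0,0],"rot":[0,0,0],"hand":0},{"linear":[-0.8,0,0.3],"rot":[0,0,0],"hand":0},{"linear":[-0.4,0,0.8],"rot":[0,0,0],"hand":0},{"linear":[0,0,1],"rot":[0,0,0],"hand":0},{"linear":[0.4,0,0.9],"rot":[0,0,0],"hand":0},{"linear":[0.9,0,0],"rot":[0,0,0],"hand":0},{"linear":[1,0,0],"rot":[0,0,0],"hand":0},{"linear":[1,0,0],"rot":[0,0,0],"hand":0},{"linear":[0.8,0,0],"rot":[0,0,0],"hand":0},{"linear":[0.3,0,0],"rot":[0,0,0],"hand":0},{"linear":[0,0,0],"rot":[0,0,0],"hand":0}]'
python3 - <<'E'
from h import *
rep()
snap('wrist','w21.png')
E
```

```text
clock: 35.6
tool_pos: [0.7161, -0.3266, 0.2447]
orientation: [175.4, 89.2, 175.1]
force: [0.2, -0.5, 0.2]
opening: 0.0006
t 35.6; tcp [ 0.7161 -0.3266  0.2447]; F [ 0.2 -0.5  0.2]; open 0.0006; j [-10.  31.  20.   0. -80. -80.]; yaw -0.3; tilt 0.7; yz 0.001;
```

View pics/w21.png

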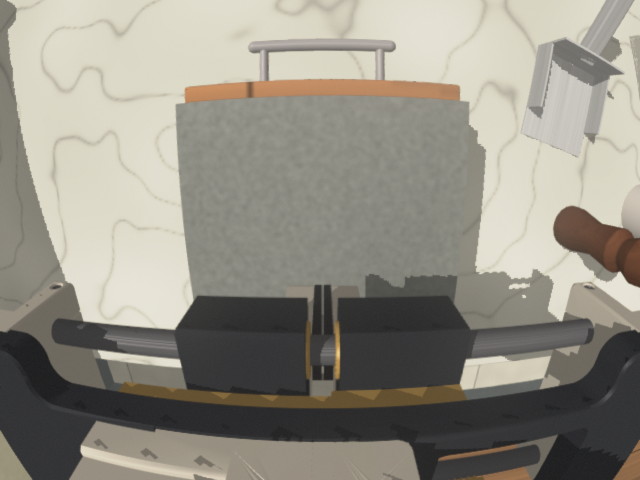

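The seam at (320,97) shows no gap, so the drawer is shut. Final check of the scene.

Run:
```python
from h import *
s=snap('scene','s22.png'); t=snap('top','t22.png')
P=cloud(t); q=P[205:250,340:382].reshape(-1,3); print('scoop floor z pct',np.percentile(q[:,2],[10,50,90]).round(4))
a=cv2.imread('pics/scene0.png',0).astype(int); b=cv2.imread('pics/s22.png',0).astype(int)
for n,x,y in [('mill',310,290),('mug',372,288),('jar',435,270)]:
    w0=a[y-38:y+38,x-30:x+30].astype(np.float32); w1=b[y-38:y+38,x-30:x+30].astype(np.float32)
    print(n,cv2.phaseCorrelate(w0,w1))
```

```text
scoop floor z pct [-0.0009  0.0015  0.0039]
mill ((0.014252010485382272, -0.09984013783147816), 0.6899035296837489)
mug ((-0.048477849288666164, 0.008602981381670816), 0.8732809746265411)
jar ((0.5118368701341325, -0.15794694996898784), 0.45142581820487976)
```

View pics/t22.png

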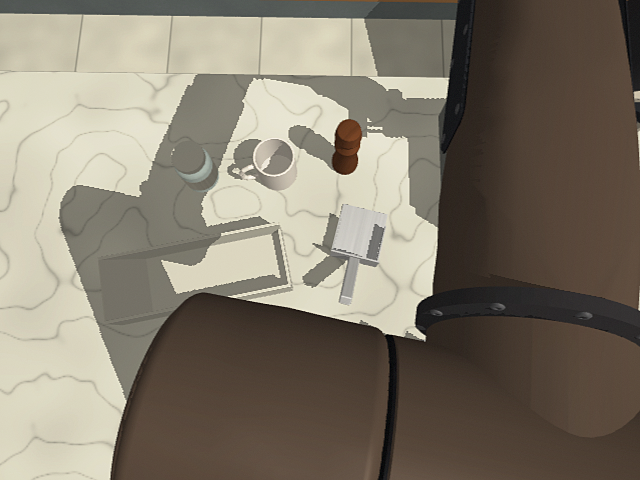

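View pics/s22.png

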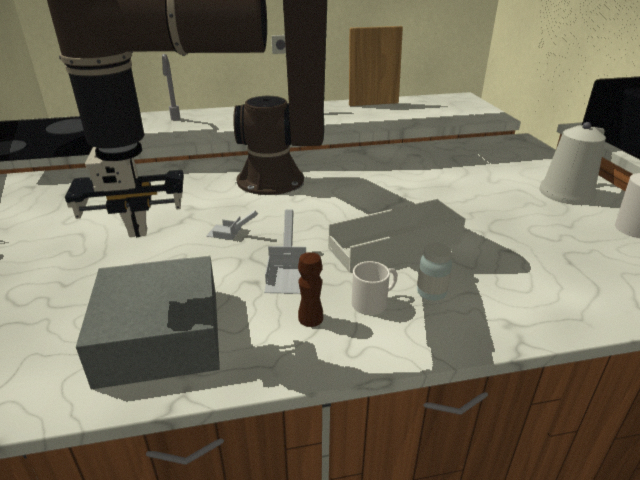

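The bin is empty and there are no stray nuts. The scoop is flat on the counter at (357,240), the drawer is shut, and the mug, jar and mill are in place. The arm touches nothing.

```bash
python3 -c "
from plant import ticket; print(ticket.close_job())"
```

```text
the job is handed in; nothing more can be done
None
```

I scooped all five walnuts out of the bin in one pass and tipped them into the drawer. Then I put the scoop flat back on its old spot, pushed the drawer shut and handed in at about 36 s.

What the last checks showed:
- **Nuts:** the bin is empty and no nut is on the counter in any view. I saw three nuts inside the drawer before shutting it. The other two must be under the cabinet edge, as they were nowhere else, but I did not see them directly.
- **Drawer:** it stopped at the same place on two separate pushes, at 19 N and 25 N (tool tip at x = 0.542 m). The overhead view had a thin bright line at the seam that could have meant a 1–2 mm gap. The closer wrist view showed none.
- **Scoop:** its blade floor measured about 1.5 mm above the counter, which matches its 2 mm thickness lying flat.
- **Mug and mill:** they shifted by 0.1 pixel or less between the first and last pictures.
- **Jar:** the comparison gave a 0.5 pixel shift at low confidence, because a shadow now falls across it. It looks unmoved, and the arm never went near it.

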